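# Pack, pin and arm the transit case

### The arm

A 6-joint arm with a two-finger parallel gripper is mounted at the origin on a cart in front of the work surface, level with it; the furniture and walls round the work are solid. World frame = base frame: x ahead of the robot, y to its left, z up, the work surface at z = 0. Lengths are in m, angles in rad, forces in N, time in s.
With the tool pointing down it reaches from about 0.3 to 0.875 m from the base axis. Payload 6.4 kg.
Tool frame: the origin (TCP) lies between the finger pads; the fingertips stand 14 mm ahead of it and the grasp point (between the pads) lies 5 mm behind it; x points along the fingers, y is the direction in which the jaws open and shut, and the axes are right-handed (so a half turn about x gives the same grasp; the last joint's range is limited). The gripper opens to 88 mm and grips with 3 to 60 N. Pads are 18 mm wide; open, the fingers measure 123 mm over their backs; the gripper's body (75 mm by 187 mm) begins 45 mm behind the grasp point.
Start: joints at [1.037, 0.181, 1.607, -0, 1.354, -0.206], TCP at [0.185, 0.544, 0.253] pointing down, gripper open.
Joint ranges: [-2.99, 2.99], [-0.89, 2.07], [0.3, 2.58], [-1.14, 4.28], [0, 2.63], [-3.12, 3.12]. Speed limits (rad/s): [2.57, 2.57, 3.01, 3.14, 3.14, 3.14].

### API

Orientations are given as [roll, pitch, yaw] about the fixed x, y, z axes, in that order (R = Rz(yaw) Ry(pitch) Rx(roll)).
In Python, from cell import env gives the robot as it stands. The module is installed in compiled form; this text tells all that it offers.
- The arm moves only by the tool servo_tool, never from a script. Its argument "rows" is a list of rows, each a list of 6 numbers: the shift along the tool's x, y, z in cm, then the turn, a rotation vector about the tool's x, y, z in degrees. In form: [[x, y, z, ax, ay, az], ...]. A call has 1 to 8 rows; each row is the pose to reach, as a shift and turn from the pose commanded when the call began, along the tool's axes at that moment; what a row does not reach only later rows make up. A row lasts 1/8 s, in which the tool goes at most 62.5 mm and 10.7 degrees, less where a joint would pass 70% of its speed; a pose out of reach is approached as far as the arm can. A call with a gripper value outside its range is refused whole. "gripper" is the opening in per cent of the stroke, from 0 (shut) to 100 (fully open), set as the call begins (left out, the last holds). The fingers move at their own pace and stop on an object; "grip_force" is the grip in N (left out, the last holds). Time passes only in rows, so rows that repeat a pose let the fingers close. It gives the time, the measured TCP pose, the force and the opening at its end, in the units of the state.
- env.read_state(): the state, without advancing time (a new reading comes with each control period).
- env.snapshot(name): name is "side" or "top"; returns (picture, depth): 420x560x3 uint8, red, green, blue; 420x560 float32, m along the optical axis (not along the pixel's ray), 0 where there is no reading.
- env.camera_params(name): a dict with "fx", "fy", "cx", "cy" (pixels), "position" and "orientation" of the camera in the world. Camera axes: x right, y down, z forward; pixel columns grow to the right and rows downward; lengths in m; the calibration is good to about 2 mm. A picture is of the moment at which its call begins. camera_params takes no time and is no camera call.
- env.sign_off(): hands the job in, once; it reports no verdict.
The state is a dict: "t": time; "joint_pos": joint angles; "joint_vel": joint speeds; "joint_torque": joint torques, N m; "position": TCP position; "ee_rot": TCP orientation; "wrist_force": force on the tool from outside, world axes, zero at the start; "moment": the same for the moment, N m; "finger_gap": opening from 0.0 (shut) to 1.0 (fully open).
Only numpy, scipy, OpenCV 4.12 (cv2) and the standard library are available. Lean on these libraries where they do the work, as an engineer would, in place of code of your own. Each camera call takes 0.05 s, during which the arm holds its last target. There are 200 camera calls.

### The job

Pack every bearing and coupling lying on the desk into the open transit case and shut its lid fully. Then swing the hasp fully down over the staple, drop the retaining pin from its block through the staple's eye until its collar rests on the staple, and last of all pull the drop recorder's sprung tab out to its stop, hold it there for about a second and let it spring home. Leave the marker, the mug and the small carton where they stand.

Things in the scene. Friction and masses are not known exactly. Their poses are not given: they have to be found in the camera images.
- case: open aluminium transit case fixed to the desk, outside 112 (its x) x 216 (its y) x 62 mm high without lid, walls and floor 6 mm thick. Origin: centre of the underside; its -x side is the front (it faces roughly toward the robot, yaw varies), +z up. A black drop recorder, 62 mm high, is fixed to its +y end, spanning x -40 to +20, y 108 to 142 mm
- case_floor (a point): middle of the case's inner floor (100 x 204 mm), 6 mm above the desk and 56 mm below the rim; axes as the case
- lid (a joint): case lid, an 8 mm plate hinged on the back edge (rad): 0 = shut, 2.05 = fully open, leaning back; it starts open. Hinge axis along the case's y at x = +58, z = 62 mm. The hinge is stiff: the lid stays wherever it is left and must be pushed (about 3 to 6 N at its front edge) all the way down
- lid_front (a point): middle of the lid's front edge on its outer (top) face, 115 mm from the hinge axis; the lid is 218 mm wide. Shut, its top is 70 mm above the desk
- hasp (a joint): slotted steel hasp hinged on the lid's front edge (rad): 0 = hanging straight down over the staple (lid shut), about 1.57 = standing straight out from the front. Stiff hinge: it stays where it is left and takes about 1 N at the tip to swing; range 0 to 1.9
- hasp_tip (a point): middle of the hasp's free edge. A plate 84 mm wide, 4 mm thick, 56 mm long from its hinge axis, which runs along the case's y at x = -60, z = 68 mm of the shut case; a window 34 mm wide lets the staple through, leaving a 25 mm strip on either side (centred 29.5 mm from the middle); each ends in a 12 mm curled lip on the outer face
- loop (a point): centre of the eye of the staple at the level of its top face (case x = -78, y = 0, z = 58 mm); axes as the case. The eye is an upright hole 18 mm (case x) by 16 mm (case y) in 6 mm square steel bar. The staple stands out of the middle of the case's front from x = -56 to -93 mm, 28 mm wide overall
- pin_grip (a point): steel retaining pin, upright in its block at the start; this point is half-way up its neck, z along the pin, head up. Below: 14 mm neck, a 26 mm collar with its underside 23 mm below this point, a 9 mm shank with tapered tip ending 61 mm below. Above: 18 mm more neck, then a 24 mm cap, 7 mm thick. Seated, the collar lies on the staple, so this point is 23 mm above the loop point. 80 g
- pin_block: wooden block 60 x 60 x 42 mm high, fixed, with a 13 mm square upright hole in which the pin's shank hangs, the collar on the block's top. Origin: centre of the underside
- tab (a joint): sprung arming tab of the drop recorder (m): 0 = home, 0.025 = pulled out to its stop, toward the case's front (-x of the case). The spring pulls back with 2 N at home to 6 N at the stop and returns it when let go
- tab_grip (a point): centre of the grey arming tab, 12 (case x) x 22 (case y) x 26 mm high, 40 mm above the desk, on an 8 mm stem, 28 mm clear of the recorder's front when home
- marker: bystander: black marker pen lying on the desk, 135 mm long; origin under its middle
- mug: bystander: green mug, 94 mm high; origin centre of underside
- small_carton: bystander: small white product carton 51 x 65 x 80 mm high; origin centre of underside
- bearing_1_centre (a point): ball bearing lying flat, 40 mm across, 15 mm thick, 70 g. Its origin is its centre, half-way up. May be absent.
- coupling_1_centre (a point): flanged steel coupling standing upright, 50 mm high, flanges 48 to 52 mm across (top flange from 33 to 47 mm above its foot), 34 mm waist, 280 g. Its origin is its centre, half-way up. May be absent.
- bearing_2_centre (a point): ball bearing lying flat, 40 mm across, 15 mm thick, 70 g. Its origin is its centre, half-way up. May be absent.
- coupling_2_centre (a point): flanged steel coupling standing upright, 50 mm high, flanges 48 to 52 mm across (top flange from 33 to 47 mm above its foot), 34 mm waist, 280 g. Its origin is its centre, half-way up. May be absent.

How it is judged:
By the outcome, as a careful person would: the job done as asked, in the order asked, and still so for the second after the job is handed in, with the robot touching nothing.
Of bearing_1, bearing_2, coupling_1, coupling_2 only 3 to 4 are there at a start; the rules pass over those that are not, and their reading is None.
At some moment in a run one of bearing_1, bearing_2, coupling_1, coupling_2 may be knocked a few centimetres aside while the robot is not near it.
It also fails if it takes over 210 s, if anything falls off the work surface, if the arm or the gripper's body presses on something with over 40 N, if the wrist force passes 120 N, or if a joint passes its speed limit or range.

## Working session

There is one attempt and no reset: what is moved stays moved. The work goes in short steps, Python scripts to look and compute and a tool call to move; the robot and the scene stay as the last step left them, time stands still between calls to the robot, and variables do not carry over. Pictures are saved under pics/ and viewed, about 12 in all and at most 16, crops included, and the job is handed in when it is done.

Besides the shell and the picture viewer there is one more tool, called after "Request:" as name(argument=value, ...) on one line, values as JSON. servo_tool: Moves the arm, as the interface text tells. Its arguments: {"type":"object","properties":{"rows":{"type":"array"},"gripper":{"type":"number"},"grip_force":{"type":"number"}},"required":["rows"]}

```bash
mkdir -p pics; cat > h.py <<'E'
import numpy as np, cv2
from scipy.spatial.transform import Rotation as R
from cell import env
def snap(n,save=None):
    p,d=env.snapshot(n)
    if save: cv2.imwrite('pics/'+save,p[:,:,::-1])
    return p,d
def cam(n):
    c=env.camera_params(n); o=np.array(c['orientation'],float)
    M=o if o.shape==(3,3) else (R.from_euler('xyz',o).as_matrix() if o.size==3 else R.from_quat(o).as_matrix())
    return c,M,np.array(c['position'])
def pts(n,d):
    c,M,t=cam(n); v,u=np.indices(d.shape)
    P=np.stack([(u-c['cx'])/c['fx']*d,(v-c['cy'])/c['fy']*d,d],-1)
    return P@M.T+t
def onplane(n,u,v,z):
    c,M,t=cam(n); r=M@np.array([(u-c['cx'])/c['fx'],(v-c['cy'])/c['fy'],1]); return t+r*(z-t[2])/r[2]
def proj(n,P):
    c,M,t=cam(n); q=(np.asarray(P)-t)@M; return q[...,0]/q[...,2]*c['fx']+c['cx'],q[...,1]/q[...,2]*c['fy']+c['cy']
def rel(target,rpy=None):
    s=env.read_state(); Rt=R.from_euler('xyz',s['ee_rot'])
    out=Rt.inv().apply(np.array(target)-s['position'])*100
    tv=[0,0,0] if rpy is None else (Rt.inv()*R.from_euler('xyz',rpy)).as_rotvec(degrees=True)
    return np.round(out,2),np.round(tv,1)
E
python3 - <<'E'
from h import *
for n in('side','top'):
    p,d=snap(n,n+'0.png'); np.save(n+'0.npy',d); c=env.camera_params(n); print(n,c,(d>0).mean())
print(env.read_state())
E
```

```text
side {'fx': 531.0690574065901, 'fy': 531.0690574065901, 'cx': 274.5780837703875, 'cy': 212.20645056876862, 'position': array([1.21112173, 0.55106797, 1.22514162]), 'orientation': array([-2.41402136,  0.01707967,  2.28869867])} 0.9960459183673469
top {'fx': 506.1657133607887, 'fy': 506.1657133607887, 'cx': 286.9562829280867, 'cy': 201.4882061459829, 'position': array([ 0.23654976, -0.13545677,  1.42999865]), 'orientation': array([-2.95685703,  0.00389521, -1.57637996])} 0.9959778911564626
{'t': 0.1, 'joint_pos': array([ 1.03667915e+00,  1.81468959e-01,  1.60789561e+00, -1.49445726e-05,
        1.35381128e+00, -2.06318072e-01]), 'joint_vel': array([-0.00125735, -0.00091058, -0.00235621,  0.00121114,  0.00071711,
       -0.00111025]), 'joint_torque': array([-4.91733026e-04, -4.34816408e+01, -3.42700911e+01,  7.04630208e-02,
        3.39720456e-02, -4.99413170e-05]), 'position': array([0.18488454, 0.54397823, 0.25190497]), 'ee_rot': array([-1.76789973,  1.56921306, -2.0956956 ]), 'wrist_force': array([0.22002554, 0.0141088 , 0.25051385]), 'moment': array([-0.01338197, -0.03453525,  0.0003203 ]), 'finger_gap': 1.0013241387744418}
```

View pics/top0.png

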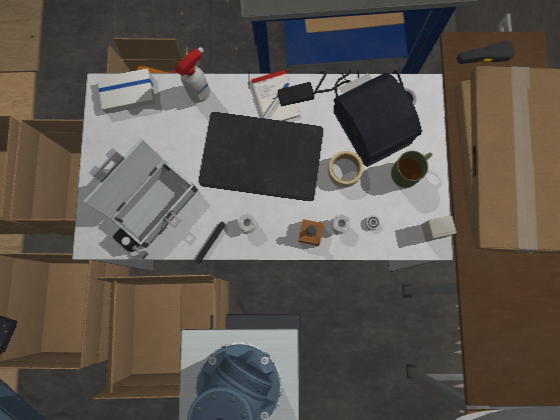

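View pics/side0.png

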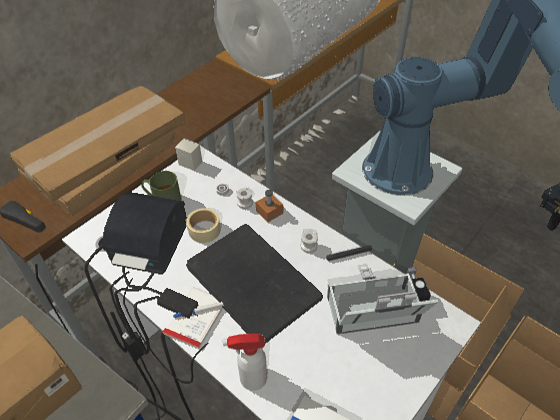

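The top view shows the case at about (140,200), open and facing lower right. The recorder is at (125,240), a coupling at (247,224), the pin block at (311,232), a second coupling at (340,224), a bearing at (373,223), the mug at (408,170), the carton at (440,228) and the marker at (210,242). I'll zoom in.

```bash
python3 - <<'E'
from h import *
a=cv2.imread('pics/top0.png')
c1=cv2.resize(a[135:265,75:230],None,fx=4,fy=4,interpolation=cv2.INTER_CUBIC)
c2=cv2.resize(a[190:262,225:470],None,fx=3.2,fy=3.2,interpolation=cv2.INTER_CUBIC)
cv2.imwrite('pics/c1.png',c1);
b=cv2.imread('pics/side0.png'); c3=cv2.resize(b[255:345,310:450],None,fx=5,fy=5,interpolation=cv2.INTER_CUBIC)
c4=cv2.resize(b[160:260,160:330],None,fx=3.,fy=3.,interpolation=cv2.INTER_CUBIC)
cv2.imwrite('pics/c3.png',c3)
H=c2.shape[0]+c4.shape[0];o=np.zeros((H,max(c2.shape[1],c4.shape[1]),3),np.uint8);o[:c2.shape[0],:c2.shape[1]]=c2;o[c2.shape[0]:,:c4.shape[1]]=c4
cv2.imwrite('pics/c2.png',o)
d=np.load('top0.npy');P=pts('top',d)
print('desk z',[np.round(P[v,u],4) for u,v in [(150,130),(270,215),(400,215),(220,255)]])
E
```

```text
desk z [array([ 0.7224,  0.2731, -0.0035]), array([ 4.648e-01, -8.270e-02,  2.000e-04]), array([ 0.4616, -0.4529,  0.0058]), array([3.515e-01, 5.820e-02, 3.000e-04])]
```

View pics/c1.png

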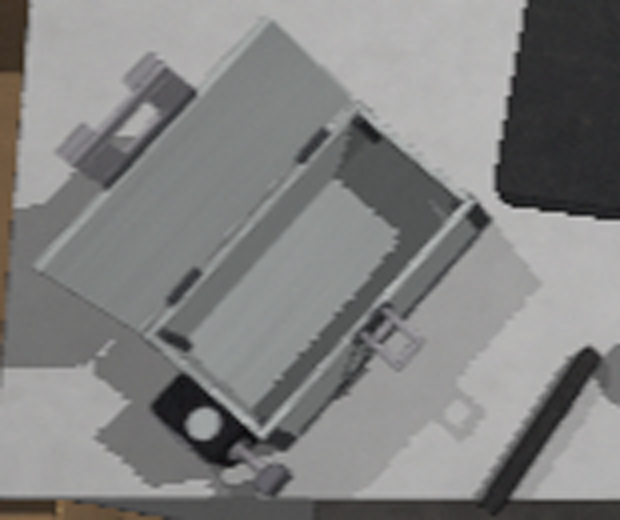

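View pics/c3.png

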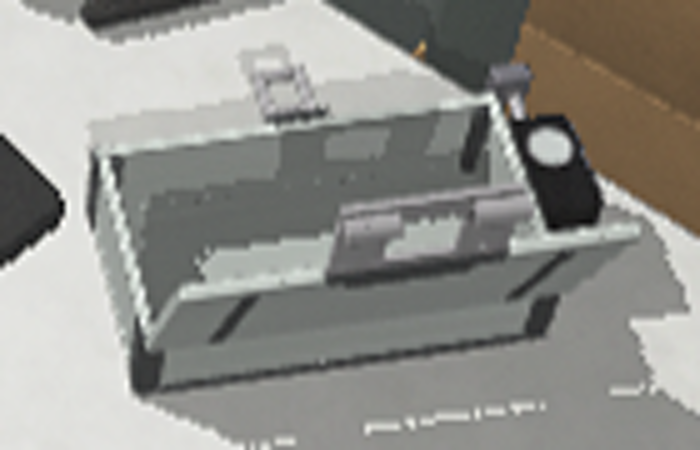

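View pics/c2.png

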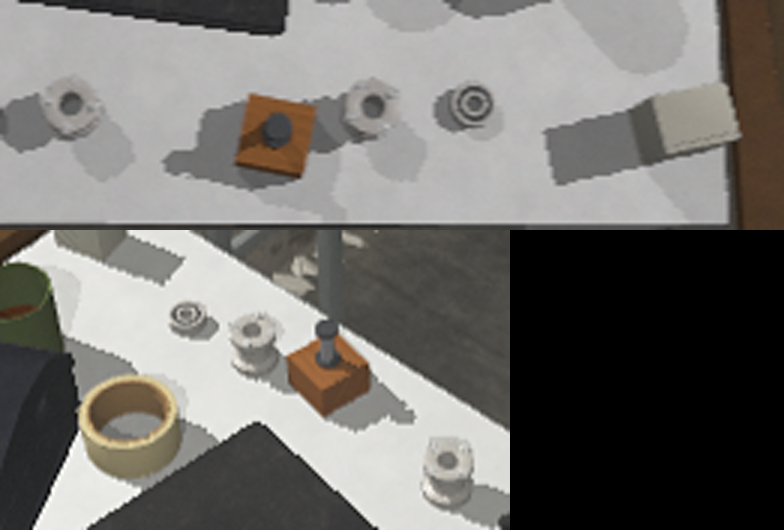

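Only one bearing and two couplings are visible. The case front faces world (-x,-y). Next I'll measure with point clouds from both views.

```bash
cat > meas.py <<'E'
from h import *
def cloud(n,d=None,p=None):
    if d is None: p,d=snap(n)
    return pts(n,d),p
def circ(P,x,y,r,z0,z1):
    m=(np.hypot(P[...,0]-x,P[...,1]-y)<r)&(P[...,2]>z0)&(P[...,2]<z1)
    q=P[m]; (c,rr)=cv2.minEnclosingCircle((q[:,:2]*1000).astype(np.float32))
    return np.round(c,1),round(rr,1),np.round(1000*np.median(q[:,2]),1),len(q)
E
python3 - <<'E'
from meas import *
for n in('top','side'):
    d=np.load(n+'0.npy');p=cv2.imread(f'pics/{n}0.png');P=pts(n,d)
    print(n)
    for nm,uv,h in [('coupA',(247,224),.05),('coupB',(340,224),.05),('bear',(373,223),.015),('pin',(311,230),.1),('carton',(440,228),.08),('mug',(402,170),.09)]:
        c=onplane('top',*uv,h)
        g=(np.hypot(P[...,0]-c[0],P[...,1]-c[1])<.09)&(abs(P[...,2])<.006); z=np.median(P[g][:,2])
        q=P[(np.hypot(P[...,0]-c[0],P[...,1]-c[1])<.03)]; zt=np.percentile(q[:,2],95) if len(q) else 0
        try: print(nm,np.round(c[:2]*1000),'desk',round(z*1000,1),'top z',round(zt*1000,1),circ(P,c[0],c[1],.045,zt-.006,zt+.006))
        except Exception as e: print(nm,e)
    b=p.mean(-1)
    m=(b>150)&(P[...,2]>.056)&(P[...,2]<.068)&(P[...,0]>.3)&(P[...,0]<.65)&(P[...,1]>.1)&(P[...,1]<.45)
    q=P[m][:,:2]*1000; r=cv2.minAreaRect(q.astype(np.float32)); print('rim',len(q),r)
E
```

```text
top
coupA [432. -21.] desk 1.1 top z 52.8 (array([437.6, -18.5]), 25.7, np.float64(49.7), 160)
coupB [ 431. -277.] desk 0.9 top z 52.2 (array([ 433.7, -279. ]), 25.1, np.float64(49.1), 151)
bear [ 438. -374.] desk 0.7 top z 19.2 (array([ 440.2, -371.6]), 20.1, np.float64(16.4), 100)
pin [ 408. -195.] desk 0.9 top z 91.9 (array([ 411.3, -196. ]), 11.8, np.float64(90.8), 60)
carton [ 414. -542.] desk 0.6 top z 85.0 (array([ 418.7, -545. ]), 38.7, np.float64(81.7), 330)
mug [ 572. -445.] desk 0.6 top z 91.9 (array([ 578.4, -461.2]), 40.1, np.float64(91.9), 59)
rim 187 ((474.4626770019531, 236.6286163330078), (138.20172119140625, 242.36953735351562), 50.31489944458008)
side
coupA [432. -21.] desk -0.6 top z 49.7 (array([439.7, -17.3]), 26.9, np.float64(46.9), 122)
coupB [ 431. -277.] desk -0.8 top z 48.6 (array([ 435.6, -277.6]), 28.1, np.float64(46.3), 122)
bear [ 438. -374.] desk -0.8 top z 16.9 (array([ 442.5, -368.5]), 22.0, np.float64(14.1), 71)
pin [ 408. -195.] desk -0.7 top z 90.0 (array([ 415.2, -195.7]), 12.7, np.float64(88.8), 43)
carton [ 414. -542.] desk -0.8 top z 81.8 (array([ 423.3, -541.6]), 38.7, np.float64(79.1), 184)
mug [ 572. -445.] desk -0.8 top z 92.7 (array([ 580.5, -459.3]), 40.9, np.float64(91.2), 53)
rim 359 ((472.45294189453125, 226.71055603027344), (133.22718811035156, 248.48207092285156), 55.69540786743164)
```

Both views agree to about 2 mm. Next is the case pose, fitted from the rim bands, along with the lid edge, tab, staple and hasp.

```bash
cat > case.py <<'E'
from h import *
def fit(n,p,d,c0=(474,231),yaw=48.):
    P=pts(n,d)*1000; b=p.mean(-1)
    c=np.array(c0,float); yaw=np.radians(yaw)
    ok=(P[...,2]>54)&(P[...,2]<70)
    Q=P[ok]; B=b[ok]
    for it in range(6):
        Rm=np.array([[np.cos(yaw),np.sin(yaw)],[-np.sin(yaw),np.cos(yaw)]])
        q=(Q[:,:2]-c)@Rm.T; w=12 if it<3 else 7
        f=q[(abs(q[:,0]+53)<w)&(abs(q[:,1])<100)&(abs(q[:,1])>20)]
        e1=q[(abs(q[:,1]-105)<w)&(abs(q[:,0])<46)&(B>120)]; e2=q[(abs(q[:,1]+105)<w)&(abs(q[:,0])<46)]
        k=np.polyfit(f[:,1],f[:,0],1)
        mid=lambda x:(np.percentile(x,4)+np.percentile(x,96))/2
        dx=mid(f[:,0]-k[0]*f[:,1])+53
        dy=np.mean([mid(e[:,1])-s*105 for e,s in((e1,1),(e2,-1)) if len(e)>8])
        c=c+Rm.T@np.array([dx,dy]); yaw-=np.arctan(k[0])
    return c,np.degrees(yaw),len(f),len(e1),len(e2),[round(np.ptp(np.percentile(v,[4,96])),1) for v in(f[:,0],e1[:,1],e2[:,1]) if len(v)],[mid(e[:,1]) for e in(e1,e2) if len(e)]
E
python3 - <<'E'
from case import *
for n in('top','side'):
    d=np.load(n+'0.npy');p=cv2.imread(f'pics/{n}0.png')
    r=fit(n,p,d); print(n,r)
    c,y=r[0],np.radians(r[1]); P=pts(n,d)*1000
    Rm=np.array([[np.cos(y),np.sin(y)],[-np.sin(y),np.cos(y)]]); q=(P[...,:2]-c)@Rm.T; X,Y,Z=q[...,0],q[...,1],P[...,2]
    def box(nm,x0,x1,y0,y1,z0,z1):
        m=(X>x0)&(X<x1)&(Y>y0)&(Y<y1)&(Z>z0)&(Z<z1)
        if m.sum(): print(nm,m.sum(),[np.round(np.percentile(a[m],[3,50,97]),1) for a in(X,Y,Z)])
    box('staple',-110,-62,-30,30,48,68); box('tab',-90,-60,100,150,45,62); box('recorder',-50,40,108,150,50,70)
    box('lid',60,160,-120,120,75,220); box('lid edge top',60,160,-120,-60,150,220); box('hasp',95,220,-50,50,168,260); box('floor',-30,40,-90,90,-5,15)
E
```

```text
top (array([486.8724615 , 236.00019868]), np.float64(44.07592583284219), 102, 62, 72, [np.float64(11.8), np.float64(12.5), np.float64(10.4)], [np.float64(104.45269191300726), np.float64(-105.95501994569418)])
staple 48 [array([-84.5, -77.3, -63.5]), array([-22.7,  -8.7,   3.9]), array([54.4, 58.2, 63.1])]
tab 51 [array([-84.7, -77.5, -61.8]), array([105. , 115.9, 125.4]), array([46. , 52.2, 58. ])]
recorder 282 [array([-44.6, -15.9,  13.5]), array([108.8, 123.5, 140.6]), array([53.5, 63.5, 68.2])]
lid 2547 [array([ 66.3,  89.8, 111.1]), array([-95.3,   8. , 107.1]), array([ 79.2, 134.5, 199.5])]
lid edge top 134 [array([100.9, 108.6, 117. ]), array([-100.8,  -79.9,  -61. ]), array([150.7, 164.4, 174.3])]
hasp 520 [array([ 99. , 107.6, 119.5]), array([-34. ,   6.4,  47.7]), array([169.4, 201.3, 231.7])]
floor 1390 [array([-25. ,   7.3,  38.6]), array([-82.9,   6.2,  84.6]), array([ 2.1,  7.7, 13.4])]
side (array([490.39834454, 251.17768846]), np.float64(7.052239381389152), 62, 0, 26, [np.float64(12.5), np.float64(12.4)], [np.float64(-105.0530047762355)])
staple 105 [array([-104.1,  -81.6,  -64.2]), array([-14.9,   7.6,  29. ]), array([48.7, 58.7, 65.8])]
tab 15 [array([-84.9, -75. , -69.6]), array([100.5, 102.4, 104.7]), array([46.2, 54. , 60.4])]
recorder 2 [array([-16.8, -15.1, -13.4]), array([109.4, 110.2, 111. ]), array([64.9, 66.5, 68.1])]
lid 736 [array([ 62.2, 100.8, 145.3]), array([-33.2,  23.5,  76.6]), array([ 81.2, 160.9, 215.1])]
hasp 238 [array([ 95.9, 107.1, 143.7]), array([-18.1,  31.4,  46.9]), array([168.4, 186.7, 229. ])]
floor 813 [array([-26.7,  11. ,  38. ]), array([-84.7, -32.4,  87.2]), array([-3.4,  4.4, 12.4])]
```

```bash
python3 - <<'E'
from h import *
def lm(n,L):
    W=[];M=[]
    for (u,v),(x,y,z) in L:
        off,s=((75,135),4) if n=='top' else ((310,255),5)
        px=(off[0]+(u+.5)/s-.5, off[1]+(v+.5)/s-.5)
        W.append(onplane(n,*px,z/1000)[:2]*1000); M.append((x,y))
    return np.array(W),np.array(M,float)
def rig(W,M):
    a=W-W.mean(0);b=M-M.mean(0); th=np.arctan2((b[:,0]*a[:,1]-b[:,1]*a[:,0]).sum(),(a*b).sum())
    Rm=np.array([[np.cos(th),-np.sin(th)],[np.sin(th),np.cos(th)]]); t=W.mean(0)-Rm@M.mean(0)
    return t,np.degrees(th),np.round((W-t)@Rm-M,1)
T=[((490,207),(-56,-108,62)),((262,438),(-56,108,62)),((357,110),(56,-108,62)),((148,337),(56,108,62)),((424,342),(-93,-14,58)),((394,369),(-93,14,58)),((206,424),(-10,125,62)),((272,480),(-74,125,53))]
S=[((95,152),(-56,-108,62)),((494,97),(-56,108,62)),((148,345),(56,-108,62)),((250,65),(-93,-14,58)),((300,62),(-93,14,58)),((552,147),(-10,125,62)),((510,73),(-74,125,53))]
for n,L in(('top',T),('side',S)):
    W,M=lm(n,L); t,th,r=rig(W,M); print(n,np.round(t,1),round(th,2)); print(r.tolist())
E
```

```text
top [492.  236.6] 49.34
[[-6.0, -3.7], [4.3, -1.1], [-0.6, 5.0], [-0.6, -1.0], [3.0, 1.5], [6.1, 0.5], [-6.2, -0.4], [0.0, -0.7]]
side [495.5 240.9] 50.9
[[0.3, -0.2], [4.6, -0.9], [3.5, -1.4], [-4.5, 1.5], [-1.6, 0.4], [-5.8, 1.1], [3.5, -0.6]]
```

```bash
python3 - <<'E'
from case import *
for n in('top','side'):
    d=np.load(n+'0.npy');p=cv2.imread(f'pics/{n}0.png')
    P=pts(n,d)*1000; b=p.mean(-1)
    c,y=np.array([493,238.]),np.radians(50)
    Rm=np.array([[np.cos(y),np.sin(y)],[-np.sin(y),np.cos(y)]]); q=(P[...,:2]-c)@Rm.T; X,Y,Z=q[...,0],q[...,1],P[...,2]
    print(n)
    for lo in range(-100,100,25):
        m=(Y>lo)&(Y<lo+25)&(abs(X+55)<12)&(Z>56)&(Z<68); 
        # floor-to-wall inner side
        print(lo,m.sum(),np.round(np.percentile(X[m],[5,50,95]),1) if m.sum()>4 else '',end=' | ')
    print()
    for s in(1,-1):
      for lo in range(-45,45,30):
        m=(X>lo)&(X<lo+30)&(abs(Y-s*105)<12)&(Z>56)&(Z<68)
        print('end',s,lo,m.sum(),np.round(np.percentile(Y[m],[5,50,95]),1) if m.sum()>4 else '',end=' | ')
    print()
    for nm,(x0,x1,y0,y1,z0,z1) in dict(staple=(-110,-64,-25,25,50,66),tab=(-95,-62,100,150,46,62),rec=(-55,40,110,155,56,69),lidtop=(60,160,-125,125,100,150),lid2=(60,170,-125,125,150,168)).items():
        m=(X>x0)&(X<x1)&(Y>y0)&(Y<y1)&(Z>z0)&(Z<z1)
        if m.sum()>4: print(nm,m.sum(),[np.round(np.percentile(a[m],[2,50,98]),1) for a in(X,Y,Z)])
E
```

```text
top
-100 32 [-55.5 -52.  -46.5] | -75 25 [-54.4 -52.1 -49.4] | -50 26 [-54.6 -50.8 -47.7] | -25 39 [-64.5 -54.3 -48.1] | 0 39 [-65.9 -54.5 -48.5] | 25 24 [-53.4 -51.3 -46.6] | 50 25 [-54.  -50.8 -47.7] | 75 33 [-54.1 -50.8 -47.2] | 
end 1 -45 54 [102.1 108.2 115.9] | end 1 -15 56 [103.  109.7 115.8] | end 1 15 34 [103.  106.2 114.2] | end -1 -45 22 [-106.4 -103.8 -100.8] | end -1 -15 24 [-106.7 -104.  -101.2] | end -1 15 24 [-106.9 -104.  -101.2] | 
staple 61 [array([-90.2, -79.5, -64.5]), array([-12.2,   0.8,  14.7]), array([53.8, 58.3, 63.2])]
tab 43 [array([-77.9, -71.8, -64.8]), array([115.8, 126.5, 136.3]), array([47.3, 53.3, 58.5])]
rec 278 [array([-36.2,  -9.1,  21. ]), array([110.9, 127. , 144.8]), array([57.1, 63.7, 68.3])]
lidtop 1129 [array([71.6, 81.6, 91.3]), array([-103.8,    2.3,  104.6]), array([100.6, 125.4, 148.9])]
lid2 451 [array([ 87.3,  93. , 103.6]), array([-106. ,    4.1,  104. ]), array([150.3, 159.5, 167.8])]
side
-100 27 [-51.5 -48.4 -45.4] | -75 25 [-51.9 -48.7 -44.9] | -50 27 [-51.6 -48.7 -43.5] | -25 44 [-62.4 -50.1 -44.4] | 0 47 [-61.4 -50.2 -44.6] | 25 27 [-51.3 -47.2 -44.5] | 50 24 [-52.  -47.1 -45.1] | 75 25 [-51.7 -47.3 -43.6] | 
end 1 -45 59 [ 96.8 105.7 114.3] | end 1 -15 59 [101.2 108.8 115.9] | end 1 15 32 [101.5 108.9 116.5] | end -1 -45 30 [-109.2 -105.5 -101.7] | end -1 -15 26 [-108.9 -106.6 -104. ] | end -1 15 27 [-109.3 -106.7 -103.4] | 
staple 56 [array([-89.8, -79. , -65.5]), array([-14.7,  -0.7,  13.4]), array([51.6, 56.8, 61.6])]
tab 32 [array([-74. , -67.7, -64.2]), array([113.6, 123.8, 133.9]), array([48.1, 50.9, 56.6])]
rec 228 [array([-32.6,  -1.8,  25.7]), array([110.6, 124.4, 140.2]), array([56.4, 61.5, 66.9])]
lidtop 386 [array([83. , 90.9, 99.4]), array([-110.3,   -8.2,  101.4]), array([100.9, 125.2, 148.6])]
lid2 176 [array([ 96. , 102.3, 106. ]), array([-110.1,  -11.1,  101.9]), array([150.4, 161.3, 167.8])]
```

Averaging the two views gives the case centre at about (495,240) with yaw 49.6°. Coupling A is at (438.6,-18), coupling B at (434.6,-278), the bearing at (441,-370) and the pin at (413,-196). The first move goes above coupling A.

```bash
cat > mv.py <<'E'
from h import *
import sys
C=np.array([495.1,240.5]);YAW=49.6
def case(X,Y):
    y=np.radians(YAW); return C+np.array([[np.cos(y),-np.sin(y)],[np.sin(y),np.cos(y)]])@np.array([X,Y])
def go(x,y,z,a=None,tilt=0):
    "world mm, jaw axis angle deg (mod 180), tool down"
    s=env.read_state(); R0=R.from_euler('xyz',s['ee_rot']); t=np.array([x,y,z])/1000-s['position']
    best=None
    for k in ((0,180) if a is not None else (0,)):
        b=np.radians((a if a is not None else 0)+k); Y=np.array([np.cos(b),np.sin(b),0]);X=np.array([0,0,-1.])
        if a is None: Y=R0.as_matrix()[:,1]; Y[2]=0; Y/=np.linalg.norm(Y)
        Rt=R.from_matrix(np.stack([X,Y,np.cross(X,Y)],1)); rv=(R0.inv()*Rt).as_rotvec(degrees=True)
        if best is None or np.linalg.norm(rv)<np.linalg.norm(best): best=rv
    jaw=np.degrees(np.arctan2(*R0.as_matrix()[1::-1,1]))
    print('t',round(s['t'],2),'pos',np.round(s['position']*1000,1),'jaw',round(jaw,1),'j6',round(s['joint_pos'][5],2),'F',np.round(s['wrist_force'],1),'gap',round(s['finger_gap']*88,1))
    print(' shift cm',np.round(R0.inv().apply(t)*100,2),'turn',np.round(best,1))
E
python3 - <<'E'
from mv import *
go(438.6,-18,150,-40.4)
print(case(-18,-50),case(-18,50),case(12,0))
E
```

```text
t 0.1 pos [184.9 544.  251.9] jaw 71.2 j6 -0.21 F [0.2 0.  0.3] gap 88.1
 shift cm [ 10.25 -45.02  42.12] turn [-68.4  -0.1   0.1]
[521.51075716 194.38631541] [445.3569264  259.19830552] [502.87743881 249.63845969]
```

Request:
servo_tool(rows=[[5,-45,42.1,-68.4,0,0],[5,-45,42.1,-68.4,0,0],[5,-45,42.1,-68.4,0,0],[5,-45,42.1,-68.4,0,0],[8,-45,42.1,-68.4,0,0],[10,-45,42.1,-68.4,0,0],[10.2,-45,42.1,-68.4,0,0],[10.2,-45,42.1,-68.4,0,0]], gripper=100, grip_force=30)

```text
t: 1.1
position: [0.3664, 0.1479, 0.1915]
ee_rot: [-0.59, 1.57, 0.28]
wrist_force: [0.3, 0.9, 0.0]
finger_gap: 1.003
```

```bash
python3 - <<'E'
from mv import *
go(438.6,-18,100,-40.4);go(438.6,-18,35,-40.4)
E
```

```text
t 1.1 pos [366.4 147.9 191.5] jaw 139.9 j6 -2.36 F [0.3 0.9 0. ] gap 88.3
 shift cm [  9.15 -16.21  -8.04] turn [0.3 0.1 0. ]
t 1.1 pos [366.4 147.9 191.5] jaw 139.9 j6 -2.36 F [0.3 0.9 0. ] gap 88.3
 shift cm [ 15.65 -16.2   -8.05] turn [0.3 0.1 0. ]
```

Request:
servo_tool(rows=[[3,-8,-4,0,0,0],[5,-16.2,-8.05,0,0,0],[8,-16.2,-8.05,0,0,0],[11,-16.2,-8.05,0,0,0],[13.5,-16.2,-8.05,0,0,0],[15.65,-16.2,-8.05,0,0,0],[15.65,-16.2,-8.05,0,0,0]])

```text
t: 1.98
position: [0.4355, -0.0167, 0.0336]
ee_rot: [1.966, 1.566, 2.832]
wrist_force: [-0.4, -0.6, 0.2]
finger_gap: 1.0
```

```bash
python3 - <<'E'
from mv import *
go(438.6,-18,35,-40.4)
p,d=snap('top','t1.png');q,e=snap('side','s1.png')
u,v=[int(x) for x in proj('top',[.4386,-.018,.05])];a=cv2.resize(p[v-40:v+40,u-50:u+50],None,fx=4,fy=4)
u,v=[int(x) for x in proj('side',[.4386,-.018,.05])];b=cv2.resize(q[v-40:v+40,u-50:u+50],None,fx=4,fy=4)
cv2.imwrite('pics/g1.png',np.hstack([a,b])[:,:,::-1])
E
```

```text
t 1.98 pos [435.5 -16.7  33.6] jaw 139.6 j6 -2.75 F [-0.4 -0.6  0.2] gap 88.0
 shift cm [-0.14 -0.32  0.1 ] turn [ 0.  -0.1 -0.2]
```

View pics/g1.png

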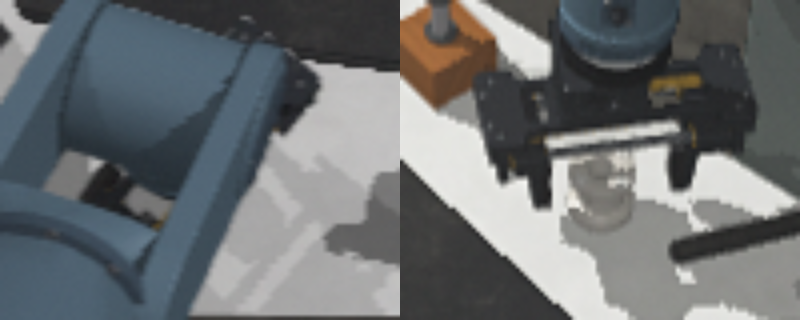

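The side view shows the coupling between the open fingers, roughly centred. I'll close and lift.

Request:
servo_tool(rows=[[0,0,0,0,0,0],[0,0,0,0,0,0],[0,0,0,0,0,0],[0,0,0,0,0,0],[0,0,0,0,0,0],[-2,0,0,0,0,0],[-6,0,0,0,0,0],[-11,0,0,0,0,0]], gripper=0, grip_force=30)

```text
t: 3.08
position: [0.4353, -0.0165, 0.1447]
ee_rot: [1.945, 1.566, 2.811]
wrist_force: [0.4, -0.9, -3.2]
finger_gap: 0.502
```

```bash
python3 - <<'E'
from mv import *
for z in(145,48): go(*case(-18,-50),z,-40.4)
E
```

```text
t 3.08 pos [435.3 -16.5 144.7] jaw 139.6 j6 -2.75 F [ 0.4 -0.9 -3.2] gap 44.2
 shift cm [-0.04  7.1  21.65] turn [ 0.  -0.1 -0.3]
t 3.08 pos [435.3 -16.5 144.7] jaw 139.6 j6 -2.75 F [ 0.4 -0.9 -3.2] gap 44.2
 shift cm [ 9.66  7.05 21.67] turn [ 0.  -0.1 -0.3]
```

Request:
servo_tool(rows=[[0,2,6,0,0,0],[0,4,12,0,0,0],[0,6,18,0,0,0],[0,7.1,21.7,0,0,0],[0,7.1,21.7,0,0,0]])

```text
t: 3.7
position: [0.5232, 0.1965, 0.1441]
ee_rot: [2.198, 1.569, 3.068]
wrist_force: [-0.1, -1.0, -2.5]
finger_gap: 0.506
```

```bash
python3 - <<'E'
from mv import *
go(*case(-18,-50),46,-40.4)
p,d=snap('top','t2.png');q,e=snap('side','s2.png')
u,v=[int(x) for x in proj('top',[.5,.22,.1])];a=cv2.resize(p[v-50:v+50,u-50:u+50],None,fx=4,fy=4)
u,v=[int(x) for x in proj('side',[.5,.22,.1])];b=cv2.resize(q[v-50:v+50,u-50:u+50],None,fx=4,fy=4)
cv2.imwrite('pics/g2.png',np.hstack([a,b])[:,:,::-1])
E
```

```text
t 3.7 pos [523.2 196.5 144.1] jaw 139.8 j6 -2.29 F [-0.1 -1.  -2.5] gap 44.5
 shift cm [ 9.81 -0.02 -0.26] turn [ 0.2 -0.1 -0.1]
```

View pics/g2.png

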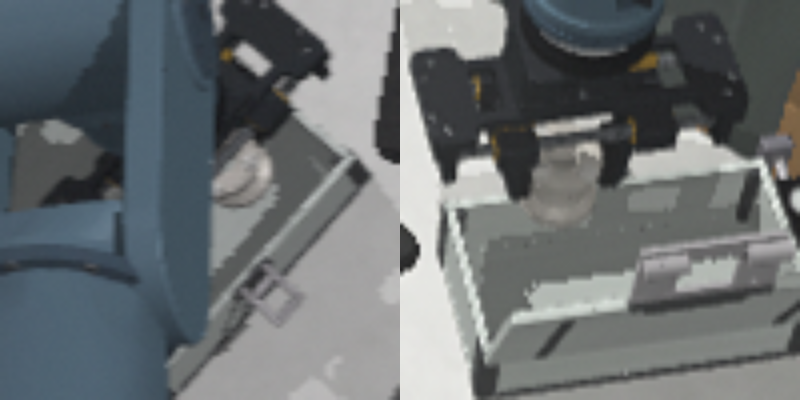

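The coupling is held upright over the case. I'll lower it, release to a partial opening, and retreat.

Request:
servo_tool(rows=[[3,0,-0.2,0,0,0],[6,0,-0.2,0,0,0],[8.5,0,-0.2,0,0,0],[10.1,0,-0.2,0,0,0],[10.2,0,-0.2,0,0,0],[10.2,0,-0.2,0,0,0]])

```text
t: 4.55
position: [0.5228, 0.1924, 0.0438]
ee_rot: [-0.576, 1.57, 0.29]
wrist_force: [-0.3, 0.1, -1.9]
finger_gap: 0.499
```

Request:
servo_tool(rows=[[0,0,0,0,0,0],[0,0,0,0,0,0],[0,0,0,0,0,0],[0,0,0,0,0,0],[-4,0,0,0,0,0],[-9,0,0,0,0,0],[-13,0,0,0,0,0],[-13,0,0,0,0,0]], gripper=68)

```text
t: 5.55
position: [0.5249, 0.1931, 0.1771]
ee_rot: [-0.73, 1.563, 0.136]
wrist_force: [-0.1, -0.3, -0.3]
finger_gap: 0.678
```

```bash
python3 - <<'E'
from mv import *
from meas import circ
P=pts('top',snap('top')[1])
for nm,x,y,zt in(('B',.4346,-.2783,.049),('bear',.4413,-.37,.0165)):
    try: print(nm,circ(P,x,y,.06,zt-.006,zt+.006))
    except Exception as e: print(nm,e)
go(434.6,-278.3,160,0); go(434.6,-278.3,160,90)
E
```

```text
B (array([ 429.3, -262.7]), 43.2, np.float64(48.5), 206)
bear (array([ 443.7, -351.3]), 39.9, np.float64(15.6), 127)
t 5.6 pos [523.4 192.9 174.7] jaw 139.6 j6 -2.3 F [ 0.3 -0.1 -1. ] gap 59.9
 shift cm [  1.42 -23.75 -41.65] turn [-40.4   0.1   0.2]
t 5.6 pos [523.4 192.9 174.7] jaw 139.6 j6 -2.3 F [ 0.3 -0.1 -1. ] gap 59.9
 shift cm [  1.42 -23.75 -41.65] turn [49.6  0.2  0.1]
```

Request:
servo_tool(rows=[[0,-23.75,-41.65,119.6,0,0],[0,-23.75,-41.65,119.6,0,0],[0,-23.75,-41.65,119.6,0,0],[0,-23.75,-41.65,119.6,0,0],[0,-23.75,-41.65,119.6,0,0],[0,-23.75,-41.65,119.6,0,0],[1.4,-23.75,-41.65,119.6,0,0],[1.4,-23.75,-41.65,119.6,0,0]], gripper=100)

```text
t: 6.6
position: [0.4318, -0.2803, 0.1571]
ee_rot: [3.039, 1.568, 2.397]
wrist_force: [0.3, 0.3, 0.4]
finger_gap: 1.0
```

```bash
cat >> meas.py <<'E'
def items(P,n):
    for nm,x,y,zt,r in(('A',.4386,-.018,.049,.05),('B',.4346,-.2783,.049,.034),('bear',.4413,-.37,.0155,.045),('pin',.4132,-.196,.09,.04)):
        try: print(n,nm,circ(P,x,y,r,zt-.006,zt+.006))
        except Exception as e: print(n,nm,'none')
E
python3 - <<'E'
from mv import *
from meas import *
for n in('top','side'): items(pts(n,snap(n)[1]),n)
go(434.6,-278.3,35,20)
E
```

```text
top A (array([0., 0.]), 0.0, np.float64(nan), 0)
top B (array([ 428.6, -274.8]), 23.3, np.float64(48.0), 91)
top bear (array([0., 0.]), 0.0, np.float64(nan), 0)
top pin (array([0., 0.]), 0.0, np.float64(nan), 0)
side A (array([0., 0.]), 0.0, np.float64(nan), 0)
side B (array([ 435.4, -280. ]), 29.0, np.float64(46.6), 123)
side bear (array([ 447. , -373.1]), 24.1, np.float64(12.7), 80)
side pin (array([ 413.3, -191.6]), 14.1, np.float64(88.9), 43)
t 6.7 pos [ 431.6 -281.4  156.9] jaw 53.2 j6 -1.74 F [-0.3  0.4  0.5] gap 87.9
 shift cm [12.19  0.43  0.09] turn [33.2 -0.2  0.1]
  return _methods._mean(a, axis=axis, dtype=dtype,
  ret = ret.dtype.type(ret / rcount)
```

Request:
servo_tool(rows=[[2,0.4,0.1,11,0,0],[3,0.4,0.1,21,0,0],[4,0.4,0.1,33,0,0],[7,0.4,0.1,33,0,0],[9.5,0.4,0.1,33,0,0],[11.5,0.4,0.1,33,0,0],[12.2,0.4,0.1,33,0,0],[12.2,0.4,0.1,33,0,0]])

```text
t: 7.7
position: [0.4363, -0.2748, 0.0364]
ee_rot: [-2.776, 1.569, 2.299]
wrist_force: [0.4, -0.2, -0.1]
finger_gap: 0.998
```

Request:
servo_tool(rows=[[0,0,0,0,0,0],[0,0,0,0,0,0],[0,0,0,0,0,0],[0,0,0,0,0,0],[0,0,0,0,0,0],[-3,0,0,0,0,0],[-7,0,0,0,0,0],[-12,0,0,0,0,0]], gripper=0)

```text
t: 8.7
position: [0.4357, -0.2747, 0.1567]
ee_rot: [-2.82, 1.567, 2.253]
wrist_force: [0.8, -0.1, -2.9]
finger_gap: 0.5
```

```bash
python3 - <<'E'
from mv import *
go(*case(-18,50),155,-40.4)
E
```

```text
t 8.7 pos [ 435.7 -274.7  156.7] jaw 20.7 j6 -1.15 F [ 0.8 -0.1 -2.9] gap 44.0
 shift cm [  0.32  19.74 -49.62] turn [61.1 -0.1  0.2]
```

Request:
servo_tool(rows=[[0,19.7,-49.6,61,0,0],[0,19.7,-49.6,61,0,0],[0,19.7,-49.6,61,0,0],[0,19.7,-49.6,61,0,0],[0,19.7,-49.6,61,0,0],[0,19.7,-49.6,61,0,0],[0,19.7,-49.6,61,0,0],[0,19.7,-49.6,61,0,0]])

```text
t: 9.7
position: [0.4447, 0.1833, 0.1568]
ee_rot: [-1.526, 1.57, 2.481]
wrist_force: [0.7, -0.3, -2.8]
finger_gap: 0.503
```

Request:
servo_tool(rows=[[0,0,0,0,0,0]])

```text
t: 9.82
position: [0.4438, 0.1855, 0.1565]
ee_rot: [-1.674, 1.569, 2.341]
wrist_force: [0.7, -0.9, -2.5]
finger_gap: 0.5
```

```bash
python3 - <<'E'
from mv import *
go(*case(-18,50),43,-40.4)
E
```

```text
t 9.82 pos [443.8 185.5 156.5] jaw -39.9 j6 0.84 F [ 0.7 -0.9 -2.5] gap 44.0
 shift cm [11.36 -4.6  -5.75] turn [ 0.5 -0.   0.1]
```

Request:
servo_tool(rows=[[0,-2.3,-2.9,0,0,0],[0,-4.6,-5.75,0,0,0],[2,-4.6,-5.75,0,0,0],[5,-4.6,-5.75,0,0,0],[8,-4.6,-5.75,0,0,0],[10.5,-4.6,-5.75,0,0,0],[11.3,-4.6,-5.75,0,0,0],[11.4,-4.6,-5.75,0,0,0]])

```text
t: 10.82
position: [0.4476, 0.2546, 0.0434]
ee_rot: [-1.063, 1.57, 2.945]
wrist_force: [-0.2, 0.6, -2.2]
finger_gap: 0.5
```

Request:
servo_tool(rows=[[0,0,0,0,0,0],[0,0,0,0,0,0],[0,0,0,0,0,0],[0,0,0,0,0,0],[-4,0,0,0,0,0],[-9,0,0,0,0,0],[-13,0,0,0,0,0],[-13,0,0,0,0,0]], gripper=68)

```text
t: 11.82
position: [0.4498, 0.2557, 0.177]
ee_rot: [2.558, 1.563, 0.284]
wrist_force: [-0.1, -0.2, -0.5]
finger_gap: 0.679
```

```bash
python3 - <<'E'
from mv import *
from meas import *
for n in('top','side'): items(pts(n,snap(n)[1]),n)
go(441.3,-370,150,20)
go(441.3,-370,150,0)
E
```

```text
top A (array([0., 0.]), 0.0, np.float64(nan), 0)
top B (array([0., 0.]), 0.0, np.float64(nan), 0)
top bear (array([ 441.5, -370.7]), 21.1, np.float64(14.9), 134)
top pin (array([ 411.4, -196.1]), 12.2, np.float64(90.8), 60)
side A (array([0., 0.]), 0.0, np.float64(nan), 0)
side B (array([0., 0.]), 0.0, np.float64(nan), 0)
side bear (array([ 443.7, -366.9]), 23.4, np.float64(13.2), 82)
side pin (array([ 415.6, -195.5]), 13.5, np.float64(88.8), 43)
t 11.93 pos [447.3 254.9 173.1] jaw -40.3 j6 0.99 F [-0.3 -0.2 -0.1] gap 60.0
 shift cm [ 2.3  39.98 48.04] turn [-60.3  -0.   -0. ]
t 11.93 pos [447.3 254.9 173.1] jaw -40.3 j6 0.99 F [-0.3 -0.2 -0.1] gap 60.0
 shift cm [ 2.3  39.98 48.04] turn [-40.3  -0.   -0. ]
  return _methods._mean(a, axis=axis, dtype=dtype,
  ret = ret.dtype.type(ret / rcount)
```

Request:
servo_tool(rows=[[0,40,48,0,0,0],[0,40,48,0,0,0],[0,40,48,0,0,0],[0,40,48,0,0,0],[0,40,48,0,0,0],[0,40,48,0,0,0],[0,40,48,0,0,0],[0,40,48,0,0,0]], gripper=100)

```text
t: 12.92
position: [0.4416, -0.2464, 0.1713]
ee_rot: [-1.67, 1.568, 2.339]
wrist_force: [0.2, -0.2, 0.2]
finger_gap: 1.0
```

Request:
servo_tool(rows=[[0,0,0,0,0,0]])

```text
t: 13.05
position: [0.4417, -0.2485, 0.1714]
ee_rot: [-1.322, 1.569, 2.681]
wrist_force: [0.0, 0.4, 0.2]
finger_gap: 0.999
```

```bash
python3 - <<'E'
from mv import *
go(441.5,-369.5,60);go(441.5,-369.5,16.5)
E
```

```text
t 13.05 pos [ 441.7 -248.5  171.4] jaw -40.6 j6 -0.04 F [0.  0.4 0.2] gap 87.9
 shift cm [11.13  7.89  9.19] turn [0.  0.  0.1]
t 13.05 pos [ 441.7 -248.5  171.4] jaw -40.6 j6 -0.04 F [0.  0.4 0.2] gap 87.9
 shift cm [15.48  7.9   9.19] turn [0.  0.  0.1]
```

Request:
servo_tool(rows=[[2,4,4.6,0,0,0],[4,7.9,9.2,0,0,0],[8,7.9,9.2,0,0,0],[11,7.9,9.2,0,0,0],[13.5,7.9,9.2,0,0,0],[15,7.9,9.2,0,0,0],[15.5,7.9,9.2,0,0,0],[15.5,7.9,9.2,0,0,0]])

```text
t: 14.05
position: [0.4438, -0.3661, 0.0183]
ee_rot: [2.941, 1.571, 0.667]
wrist_force: [0.5, -0.4, 0.9]
finger_gap: 1.001
```

```bash
python3 - <<'E'
from mv import *
go(441.5,-369.5,16.5)
E
```

```text
t 14.05 pos [ 443.8 -366.1   18.3] jaw -40.3 j6 -0.19 F [ 0.5 -0.4  0.9] gap 88.1
 shift cm [0.18 0.05 0.41] turn [ 0. -0. -0.]
```

Request:
servo_tool(rows=[[0,0,0,0,0,0],[0,0,0,0,0,0],[0,0,0,0,0,0],[0,0,0,0,0,0],[0,0,0,0,0,0],[-3,0,0,0,0,0],[-8,0,0,0,0,0],[-13,0,0,0,0,0]], gripper=0)

```text
t: 15.05
position: [0.4432, -0.3659, 0.149]
ee_rot: [-1.77, 1.569, 2.239]
wrist_force: [0.1, 0.2, -0.7]
finger_gap: 0.429
```

```bash
python3 - <<'E'
from mv import *
q,e=snap('side');s=env.read_state()['position'];u,v=[int(x) for x in proj('side',s)]
b=cv2.resize(q[v-45:v+45,u-60:u+60],None,fx=3,fy=3)
p,d=snap('top');u,v=[int(x) for x in proj('top',[.485,.24,.04])]
a=cv2.resize(p[v-45:v+45,u-60:u+60],None,fx=3,fy=3)
cv2.imwrite('pics/g3.png',np.hstack([a,b])[:,:,::-1])
go(*case(12,0),150,-40.4)
E
```

```text
t 15.15 pos [ 446.1 -369.2  154.4] jaw -40.3 j6 -0.19 F [ 0.9 -0.6  0.3] gap 37.8
 shift cm [-4.000e-02 -3.571e+01 -5.086e+01] turn [ 0.1  0.1 -0.6]
```

View pics/g3.png

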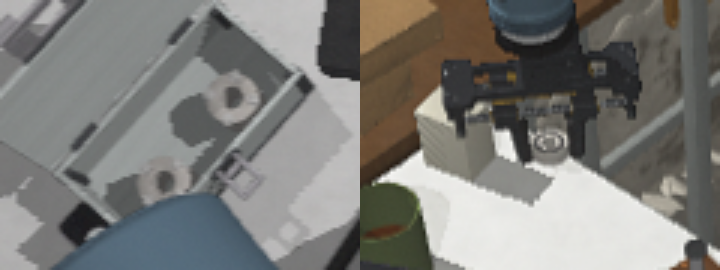

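Both couplings stand upright in the case and the bearing is gripped. I'll transfer the bearing and measure where the couplings stand in case coordinates.

Request:
servo_tool(rows=[[0,-35.7,-50.9,0,0,0],[0,-35.7,-50.9,0,0,0],[0,-35.7,-50.9,0,0,0],[0,-35.7,-50.9,0,0,0],[0,-35.7,-50.9,0,0,0],[0,-35.7,-50.9,0,0,0],[0,-35.7,-50.9,0,0,0]])

```text
t: 16.02
position: [0.4833, 0.0713, 0.1476]
ee_rot: [-0.807, 1.57, -3.082]
wrist_force: [0.9, -0.2, -0.0]
finger_gap: 0.433
```

```bash
python3 - <<'E'
from mv import *
y=np.radians(YAW);Rm=np.array([[np.cos(y),-np.sin(y)],[np.sin(y),np.cos(y)]])
for n in('top','side'):
    P=pts(n,snap(n)[1])*1000; q=(P[...,:2]-C)@Rm; 
    for s in(-1,1):
        m=(abs(q[...,0])<48)&(q[...,1]*s<100)&(q[...,1]*s>20)&(P[...,2]>48)&(P[...,2]<62)&(q[...,0]>-46)
        if m.sum()>5: print(n,s,m.sum(),cv2.minEnclosingCircle(q[m].astype(np.float32)),np.median(P[m][:,2]))
go(*case(24,0),150,-40.4)
go(*case(24,0),40,-40.4)
E
```

```text
top -1 103 ((-26.45454978942871, -42.201698303222656), 21.638097763061523) 55.063692413917174
top 1 9 ((44.9359130859375, 80.71231079101562), 18.929351806640625) 55.946215036070335
side -1 209 ((0.472256600856781, -70.58954620361328), 53.727928161621094) 52.54790110322527
side 1 185 ((-25.710643768310547, 63.32036209106445), 40.88954162597656) 52.76641974191798
t 16.12 pos [482.7  74.8 147.3] jaw -39.9 j6 0.61 F [-0.7 -0.6 -1.1] gap 38.1
 shift cm [ -0.24  -9.67 -15.9 ] turn [ 0.5 -0.   0.1]
t 16.12 pos [482.7  74.8 147.3] jaw -39.9 j6 0.61 F [-0.7 -0.6 -1.1] gap 38.1
 shift cm [ 10.76  -9.65 -15.9 ] turn [ 0.5 -0.   0.1]
```

Request:
servo_tool(rows=[[0,-3,-5,0,0,0],[0,-6,-10,0,0,0],[0,-9.6,-15.9,0,0,0],[0,-9.6,-15.9,0,0,0],[3,-9.6,-15.9,0,0,0],[6.5,-9.6,-15.9,0,0,0],[9.5,-9.6,-15.9,0,0,0],[10.7,-9.6,-15.9,0,0,0]])

```text
t: 17.12
position: [0.512, 0.2508, 0.0387]
ee_rot: [-0.535, 1.566, -2.811]
wrist_force: [-0.2, -0.5, -0.7]
finger_gap: 0.432
```

```bash
python3 - <<'E'
from mv import *
go(*case(24,0),35,-40.4)
E
```

```text
t 17.12 pos [512.  250.8  38.7] jaw -40.4 j6 0.95 F [-0.2 -0.5 -0.7] gap 38.0
 shift cm [ 0.37 -0.62 -0.52] turn [0.  0.2 0.1]
```

Request:
servo_tool(rows=[[0.6,0,0,0,0,0],[0.6,0,0,0,0,0]])

```text
t: 17.38
position: [0.514, 0.2524, 0.0356]
ee_rot: [2.375, 1.57, 0.1]
wrist_force: [0.3, -0.8, -0.5]
finger_gap: 0.433
```

Request:
servo_tool(rows=[[0,0,0,0,0,0],[0,0,0,0,0,0],[0,0,0,0,0,0],[-3,0,0,0,0,0],[-8,0,0,0,0,0],[-13,0,0,0,0,0],[-19,0,0,0,0,0],[-22,0,0,0,0,0]], gripper=58)

```text
t: 18.38
position: [0.5147, 0.2531, 0.2595]
ee_rot: [2.525, 1.565, 0.25]
wrist_force: [0.8, -0.3, -0.5]
finger_gap: 0.581
```

```bash
python3 - <<'E'
from mv import *
go(*case(150,-92),260,YAW)
go(*case(150,92),260,YAW)
q,e=snap('side','s4.png');p,d=snap('top','t4.png');np.save('s4.npy',e);np.save('t4.npy',d)
u,v=[int(x) for x in proj('side',[.5,.24,.08])];b=cv2.resize(q[v-50:v+50,u-65:u+65],None,fx=3,fy=3)
u,v=[int(x) for x in proj('top',[.485,.24,.04])];a=cv2.resize(p[v-50:v+50,u-65:u+65],None,fx=3,fy=3)
cv2.imwrite('pics/g4.png',np.hstack([a,b])[:,:,::-1])
E
```

```text
t 18.38 pos [514.7 253.1 259.5] jaw -40.3 j6 0.95 F [ 0.8 -0.3 -0.5] gap 51.1
 shift cm [  0.04   8.54 -12.75] turn [-89.9  -0.1  -0.4]
t 18.38 pos [514.7 253.1 259.5] jaw -40.3 j6 0.95 F [ 0.8 -0.3 -0.5] gap 51.1
 shift cm [ -0.02  -9.86 -12.78] turn [-89.9  -0.1  -0.4]
```

View pics/g4.png

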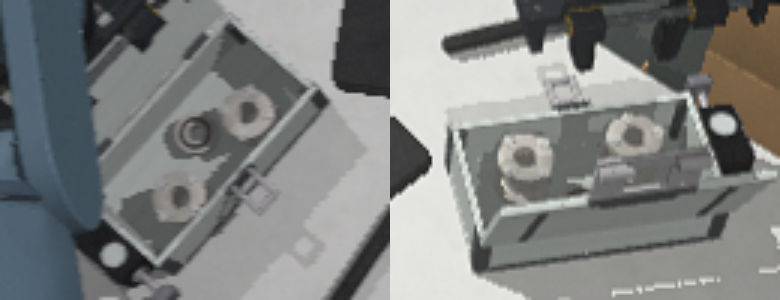

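All three items lie in the case: two couplings upright and the bearing flat. Next I'll shut the lid, going behind it near its +y end with closed fingers and the jaws along case x.

Request:
servo_tool(rows=[[-4,0,0,-10,0,0],[-5,-2,-2.5,-20,0,0],[-5,-4,-5,-30,0,0],[-5,-6,-8,-40,0,0],[-5,-9.9,-12.8,-50,0,0],[-5,-9.9,-12.8,-60,0,0],[-5,-9.9,-12.8,-70,0,0],[-5,-9.9,-12.8,-80,0,0]], gripper=0)

```text
t: 19.48
position: [0.5202, 0.4144, 0.3026]
ee_rot: [-1.76, 1.568, -2.632]
wrist_force: [-0.6, -0.7, -0.3]
finger_gap: 0.004
```

```bash
cat >> mv.py <<'E'
def incase():
    s=env.read_state(); y=np.radians(YAW);p=np.array(s['position'])*1000
    Rm=np.array([[np.cos(y),-np.sin(y)],[np.sin(y),np.cos(y)]]); q=(p[:2]-C)@Rm
    print('in case',np.round(q,1),'tip z',round(p[2]-14,1),'F case',np.round(np.array(s['wrist_force'])[:2]@Rm,1),round(s['wrist_force'][2],1))
E
python3 - <<'E'
from mv import *
go(*case(150,92),140,YAW);incase()
go(*case(105,92),140,YAW)
E
```

```text
t 19.48 pos [520.2 414.4 302.6] jaw 40.0 j6 -0.2 F [-0.6 -0.7 -0.3] gap 0.4
 shift cm [16.26  0.21  0.14] turn [-9.6 -0.   0.2]
in case [148.7  93.6] tip z 288.6 F case [-0.9  0.1] -0.3
t 19.48 pos [520.2 414.4 302.6] jaw 40.0 j6 -0.2 F [-0.6 -0.7 -0.3] gap 0.4
 shift cm [16.27 -4.23  0.89] turn [-9.6 -0.   0.2]
```

Request:
servo_tool(rows=[[0,0.2,0.1,-9.6,0,0],[5,0.2,0.1,-9.6,0,0],[10,0.2,0.1,-9.6,0,0],[14,0.2,0.1,-9.6,0,0],[16.3,0.2,0.1,-9.6,0,0],[16.3,0.2,0.1,-9.6,0,0]])

```text
t: 20.23
position: [0.5207, 0.4136, 0.1378]
ee_rot: [-1.936, 1.563, -2.647]
wrist_force: [0.2, -0.1, 1.2]
finger_gap: 0.004
```

```bash
python3 - <<'E'
from mv import *
go(*case(150,92),140,YAW);incase()
E
```

```text
t 20.23 pos [520.7 413.6 137.8] jaw 49.3 j6 -0.37 F [ 0.2 -0.1  1.2] gap 0.3
 shift cm [-0.22  0.16  0.06] turn [-0.3 -0.2  0.4]
in case [148.4  92.7] tip z 123.8 F case [ 0.1 -0.3] 1.2
```

Request:
servo_tool(rows=[[0,-1.5,0,0,0,0],[0,-3,0,0,0,0],[-1,-4.3,0,0,0,0],[-2,-5.5,0,0,0,0],[-3.2,-6.5,0,0,0,0],[-3.3,-7.8,0,0,0,0],[-3.2,-9.0,0,0,0,0],[-2.9,-10.1,0,0,0,0]])

```text
t: 21.22
position: [0.4569, 0.3377, 0.1714]
ee_rot: [0.91, 1.57, 0.199]
wrist_force: [1.5, 0.8, 3.3]
finger_gap: 0.006
```

```bash
python3 - <<'E'
from mv import *
incase();go(*case(-2.8,92),130.5,YAW);go(*case(-19.5,92),84,YAW)
E
```

```text
in case [49.3 92. ] tip z 157.4 F case [ 1.6 -0.6] 3.3
t 21.23 pos [456.9 337.7 171.4] jaw 49.3 j6 -0.43 F [1.5 0.8 3.3] gap 0.5
 shift cm [ 4.09 -5.21  0.03] turn [-0.3  0.  -0. ]
t 21.23 pos [456.9 337.7 171.4] jaw 49.3 j6 -0.43 F [1.5 0.8 3.3] gap 0.5
 shift cm [ 8.74 -6.88  0.04] turn [-0.3  0.  -0. ]
```

Request:
servo_tool(rows=[[0.9,-1.4,0,0,0,0],[1.6,-2.5,0,0,0,0],[2.3,-3.5,0,0,0,0],[3.2,-4.4,0,0,0,0],[4.1,-5.2,0,0,0,0],[5.2,-5.8,0,0,0,0],[6.3,-6.3,0,0,0,0],[7.4,-6.6,0,0,0,0]])

```text
t: 22.22
position: [0.4135, 0.2879, 0.0961]
ee_rot: [-1.979, 1.57, -2.689]
wrist_force: [-0.2, -0.9, 2.1]
finger_gap: 0.007
```

Request:
servo_tool(rows=[[0.5,0,0,0,0,0],[0.9,-0.1,0,0,0,0],[1.1,-0.1,0,0,0,0],[1.2,-0.1,0,0,0,0]])

```text
t: 22.72
position: [0.4135, 0.2876, 0.0852]
ee_rot: [1.254, 1.571, 0.543]
wrist_force: [-0.3, -0.4, 1.0]
finger_gap: 0.006
```

```bash
python3 - <<'E'
from mv import *
incase();go(*case(-19.5,92),84,YAW)
E
```

```text
in case [-17.   92.7] tip z 71.2 F case [-0.5 -0.1] 1.0
t 22.73 pos [413.5 287.6  85.2] jaw 49.3 j6 -0.49 F [-0.3 -0.4  1. ] gap 0.5
 shift cm [ 0.12 -0.25  0.07] turn [-0.3  0.  -0. ]
```

Request:
servo_tool(rows=[[0.2,0,0,0,0,0],[0.4,0,0,0,0,0],[0.4,0,0,0,0,0]])

```text
t: 23.1
position: [0.4138, 0.2877, 0.0841]
ee_rot: [-0.623, 1.57, -1.333]
wrist_force: [-12.6, -5.4, 29.5]
finger_gap: 0.002
```

```bash
python3 - <<'E'
from mv import *
incase()
q,e=snap('side');p,d=snap('top')
u,v=[int(x) for x in proj('side',[.46,.22,.08])];b=cv2.resize(q[v-50:v+50,u-65:u+65],None,fx=3,fy=3)
u,v=[int(x) for x in proj('top',[.46,.22,.06])];a=cv2.resize(p[v-50:v+50,u-65:u+65],None,fx=3,fy=3)
cv2.imwrite('pics/g5.png',np.hstack([a,b])[:,:,::-1])
E
```

```text
in case [-16.8  92.6] tip z 70.1 F case [-12.3   6.1] 29.5
```

View pics/g5.png

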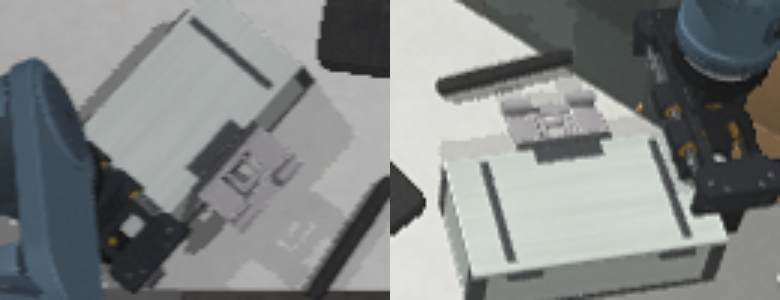

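The lid is shut: the tip bottomed at z=70.1. The hasp stands out from the front over the staple. I'll lift off and measure the hasp angle.

Request:
servo_tool(rows=[[-1,0,0,0,0,0],[-4,0,0,0,0,0],[-7,0,0,0,0,0],[-7,0,0,0,0,0]])

```text
t: 23.7
position: [0.4154, 0.2883, 0.1536]
ee_rot: [1.09, 1.565, 0.379]
wrist_force: [-0.7, 1.0, -0.2]
finger_gap: 0.005
```

```bash
python3 - <<'E'
from mv import *
incase()
y=np.radians(YAW);Rm=np.array([[np.cos(y),-np.sin(y)],[np.sin(y),np.cos(y)]])
for n in('top','side'):
    P=pts(n,snap(n)[1])*1000; q=(P[...,:2]-C)@Rm; X,Y,Z=q[...,0],q[...,1],P[...,2]
    m=(abs(X)<40)&(abs(Y)<60)&(abs(Z-70)<15); print(n,'lid z',np.round(np.percentile(Z[m],[5,50,95]),1), 'front half',np.median(Z[m&(X<-10)]),'back',np.median(Z[m&(X>10)]))
    for s in(-1,1):
        for x0 in range(-120,-55,8):
            m=(X>x0)&(X<x0+8)&(s*Y>18)&(s*Y<41)&(Z>15)&(Z<110)
            if m.sum()>2: print(s,x0+4,m.sum(),np.round(np.median(Z[m]),1),end='; ')
    m=(X<-64)&(X>-130)&(abs(Y)<50)&(Z>30)&(Z<110); print('ext',np.round(np.percentile(X[m],[1,99])),np.round(np.percentile(Y[m],[1,99])))
go(*case(-118,29.5),130,YAW)
E
```

```text
in case [-15.3  91.7] tip z 139.6 F case [0.3 1.2] -0.2
top lid z [67.1 71.8 76.3] front half 71.5584465225615 back 71.91433544987036
-1 -116 19 65.9; -1 -108 18 66.6; -1 -100 24 59.5; -1 -92 25 60.5; -1 -84 30 63.3; -1 -76 26 66.7; -1 -68 27 69.6; -1 -60 24 72.7; -1 -52 25 72.6; 1 -116 19 65.7; 1 -108 20 65.6; 1 -100 26 59.0; 1 -92 26 62.0; 1 -84 26 63.7; 1 -76 26 65.7; 1 -68 29 69.2; 1 -60 26 71.4; 1 -52 24 71.9; ext [-116.  -64.] [-41.  42.]
side lid z [65.5 69.5 73.5] front half 69.56952748101352 back 69.46516030610495
-1 -116 4 62.7; -1 -108 26 62.7; -1 -100 25 57.7; -1 -92 16 58.7; -1 -84 19 62.4; -1 -76 16 64.3; -1 -68 16 68.1; -1 -60 21 69.9; -1 -52 23 69.9; 1 -116 3 62.5; 1 -108 25 64.4; 1 -100 29 58.5; 1 -92 15 59.6; 1 -84 19 60.9; 1 -76 16 63.7; 1 -68 15 67.3; 1 -60 17 71.1; 1 -52 24 70.0; ext [-114.  -65.] [-43.  40.]
t 23.8 pos [413.4 287.5 150.9] jaw 49.3 j6 -0.49 F [-0.2 -1.1  0.3] gap 0.5
 shift cm [  2.08 -10.05   6.37] turn [-0.3  0.  -0. ]
```

The lid is parallel and shut at z=70, and the hasp is about 74° out. I'll swing it down by pushing on its +y strip.

Request:
servo_tool(rows=[[0,-4.5,3,0,0,0],[0,-9.5,6.4,0,0,0],[1,-9.5,6.4,0,0,0],[3,-9.5,6.4,0,0,0],[5,-9.5,6.4,0,0,0],[5.7,-9.5,6.4,0,0,0],[5.7,-9.5,6.4,0,0,0]])

```text
t: 24.68
position: [0.3993, 0.1742, 0.0933]
ee_rot: [-2.356, 1.569, -3.066]
wrist_force: [0.4, 0.2, 0.4]
finger_gap: 0.004
```

```bash
python3 - <<'E'
from mv import *
incase()
for X,z in((-112.5,60),(-104.5,44),(-91.7,35),(-79.5,32)): go(*case(X,29.5),z+14,YAW)
E
```

```text
in case [-112.6   30. ] tip z 79.3 F case [ 0.4 -0.2] 0.4
t 24.68 pos [399.3 174.2  93.3] jaw 49.3 j6 -0.72 F [0.4 0.2 0.4] gap 0.4
 shift cm [1.93 0.02 0.05] turn [-0.3 -0.1  0.1]
t 24.68 pos [399.3 174.2  93.3] jaw 49.3 j6 -0.72 F [0.4 0.2 0.4] gap 0.4
 shift cm [3.53 0.82 0.05] turn [-0.3 -0.1  0.1]
t 24.68 pos [399.3 174.2  93.3] jaw 49.3 j6 -0.72 F [0.4 0.2 0.4] gap 0.4
 shift cm [4.42 2.1  0.04] turn [-0.3 -0.1  0.1]
t 24.68 pos [399.3 174.2  93.3] jaw 49.3 j6 -0.72 F [0.4 0.2 0.4] gap 0.4
 shift cm [4.72 3.32 0.04] turn [-0.3 -0.1  0.1]
```

Request:
servo_tool(rows=[[1,0,0,0,0,0],[1.9,0,0,0,0,0],[2.7,0.4,0,0,0,0],[3.5,0.8,0,0,0,0],[4,1.5,0,0,0,0],[4.4,2.1,0,0,0,0],[4.6,2.6,0,0,0,0],[4.7,3.0,0,0,0,0]])

```text
t: 25.68
position: [0.4195, 0.1967, 0.0469]
ee_rot: [-2.123, 1.57, -2.834]
wrist_force: [-1.6, 0.1, -0.1]
finger_gap: 0.006
```

Request:
servo_tool(rows=[[0,0.2,0,0,0,0],[0,0.4,0,0,0,0],[0,0.4,0,0,0,0]])

```text
t: 26.05
position: [0.4211, 0.1986, 0.0469]
ee_rot: [-1.772, 1.568, -2.482]
wrist_force: [-3.3, -7.3, 1.2]
finger_gap: 0.004
```

```bash
python3 - <<'E'
from mv import *
incase()
E
```

```text
in case [-79.9  29.2] tip z 32.9 F case [-7.7 -2.2] 1.2
```

The force rose to about 8 N at the expected X, so the hasp is at its stop. I'll back off and check.

Request:
servo_tool(rows=[[0,0.1,0,0,0,0],[0,-1.5,0,0,0,0],[0,-4,0,0,0,0],[-4,-5,0,0,0,0],[-10,-5,0,0,0,0],[-13,-5,0,0,0,0]])

```text
t: 26.8
position: [0.3908, 0.1616, 0.1805]
ee_rot: [0.903, 1.565, 0.192]
wrist_force: [0.6, 0.4, 0.7]
finger_gap: 0.004
```

```bash
python3 - <<'E'
from mv import *
from meas import *
incase()
y=np.radians(YAW);Rm=np.array([[np.cos(y),-np.sin(y)],[np.sin(y),np.cos(y)]])
for n in('top','side'):
    p,d=snap(n,'h_'+n+'.png'); P=pts(n,d)*1000; q=(P[...,:2]-C)@Rm; X,Y,Z=q[...,0],q[...,1],P[...,2]
    m=(X<-66)&(X>-110)&(abs(Y)<24)&(Z>50)&(Z<66)
    if m.sum()>3: print(n,'staple',m.sum(),[np.round(np.percentile(a[m],[2,50,98]),1) for a in(X,Y,Z)])
    m=(X<-72)&(X>-130)&(abs(Y)>16)&(abs(Y)<45)&(Z>25)&(Z<80); print('hasp out pts',m.sum())
    m=(abs(X)<40)&(abs(Y)<60)&(abs(Z-70)<15); print('lid front',np.median(Z[m&(X<-10)]),'back',np.median(Z[m&(X>10)]))
    items(P/1000,n)
go(413.3,-196,150,0)
E
```

```text
in case [-127.7   28.3] tip z 166.5 F case [ 0.6 -0.2] 0.7
top staple 38 [array([-93.5, -78.7, -66.9]), array([-13.,  -8.,  10.]), array([55. , 59.4, 64.1])]
hasp out pts 2
lid front 71.83297246271869 back 71.38175242771416
top A (array([0., 0.]), 0.0, np.float64(nan), 0)
top B (array([0., 0.]), 0.0, np.float64(nan), 0)
top bear (array([ 424.3, -365.5]), 0.0, np.float64(10.0), 1)
top pin (array([ 411.4, -195.9]), 11.7, np.float64(91.8), 62)
side staple 45 [array([-91.3, -86. , -71.4]), array([-15.1,  -2.3,  11.9]), array([51.5, 57.4, 61.8])]
hasp out pts 0
lid front 69.62824279079638 back 69.63755964599395
side A (array([0., 0.]), 0.0, np.float64(nan), 0)
side B (array([0., 0.]), 0.0, np.float64(nan), 0)
side bear (array([0., 0.]), 0.0, np.float64(nan), 0)
side pin (array([ 414.3, -195.4]), 12.9, np.float64(89.1), 41)
t 26.9 pos [392.1 161.8 181.1] jaw 49.3 j6 -0.75 F [ 0.1 -0.2 -1.2] gap 0.5
 shift cm [  3.08 -25.76  24.94] turn [49.3  0.1 -0.5]
  return _methods._mean(a, axis=axis, dtype=dtype,
  ret = ret.dtype.type(ret / rcount)
```

The hasp is down and the lid is still shut. Next is the pin, with the jaws along case y.

Request:
servo_tool(rows=[[0,-5,5,10,0,0],[0,-9,9,20,0,0],[0,-13,13,30,0,0],[0,-17,17,41,0,0],[0,-21,21,51,0,0],[0,-25.8,25,61,0,0],[0,-25.8,25,71,0,0],[0,-25.8,25,82,0,0]], gripper=60, grip_force=40)

```text
t: 27.9
position: [0.4097, -0.1976, 0.1756]
ee_rot: [-1.896, 1.569, 2.241]
wrist_force: [0.6, -0.1, 0.2]
finger_gap: 0.604
```

Request:
servo_tool(rows=[[2,0,0,7.5,0,0],[2,0,0,7.5,0,0],[2,0,0,7.5,0,0]])

```text
t: 28.28
position: [0.4105, -0.1968, 0.1569]
ee_rot: [-1.782, 1.57, 2.235]
wrist_force: [0.0, -0.1, 0.1]
finger_gap: 0.599
```

```bash
python3 - <<'E'
from mv import *
go(413,-195.7,64,-40.4)
E
```

```text
t 28.27 pos [ 410.5 -196.8  156.9] jaw -39.8 j6 -0.01 F [ 0.  -0.1  0.1] gap 52.7
 shift cm [ 9.29  0.13 -0.25] turn [ 0.6 -0.   0. ]
```

Request:
servo_tool(rows=[[2.5,0.1,-0.25,0.6,0,0],[5,0.1,-0.25,0.6,0,0],[7.5,0.1,-0.25,0.6,0,0],[9,0.1,-0.25,0.6,0,0],[9.3,0.1,-0.25,0.6,0,0],[9.3,0.1,-0.25,0.6,0,0]])

```text
t: 29.02
position: [0.4135, -0.196, 0.0647]
ee_rot: [1.588, 1.57, -0.69]
wrist_force: [0.2, -0.9, 0.3]
finger_gap: 0.599
```

```bash
python3 - <<'E'
from mv import *
go(413,-195.7,64,-40.4)
q,e=snap('side');u,v=[int(x) for x in proj('side',[.413,-.196,.07])];b=cv2.resize(q[v-35:v+35,u-45:u+45],None,fx=5,fy=5)
cv2.imwrite('pics/g6.png',b[:,:,::-1])
E
```

```text
t 29.02 pos [ 413.5 -196.    64.7] jaw -40.5 j6 0.0 F [ 0.2 -0.9  0.3] gap 52.7
 shift cm [ 0.07 -0.06  0.  ] turn [-0.1 -0.  -0. ]
```

View pics/g6.png

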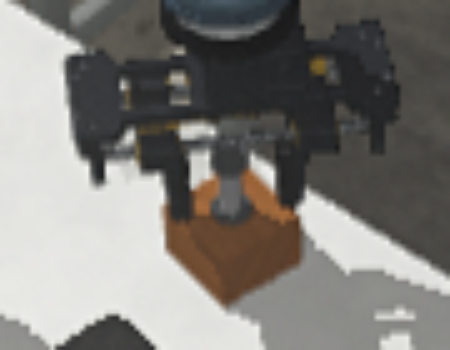

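The pin stands centred between the fingers, with the collar just below the tips. I'll close and lift.

Request:
servo_tool(rows=[[0,0,0,0,0,0],[0,0,0,0,0,0],[0,0,0,0,0,0],[0,0,0,0,0,0],[0,0,0,0,0,0],[0,0,0,0,0,0]], gripper=0)

```text
t: 29.82
position: [0.4133, -0.1959, 0.0643]
ee_rot: [1.611, 1.57, -0.668]
wrist_force: [1.0, -0.9, 1.2]
finger_gap: 0.237
```

```bash
python3 - <<'E'
from mv import *
go(413,-195.7,64,-40.4); print(env.read_state()['moment'])
E
```

```text
t 29.82 pos [ 413.3 -195.9   64.3] jaw -40.6 j6 0.0 F [ 1.  -0.9  1.2] gap 20.9
 shift cm [ 0.03 -0.04  0.  ] turn [-0.2 -0.  -0. ]
[-0.13536334  0.02283244 -0.01585666]
```

Request:
servo_tool(rows=[[-2,0,0,0,0,0],[-4,0,0,0,0,0],[-7,0,0,0,0,0],[-11,0,0,0,0,0],[-14,0,0,0,0,0],[-14,0,0,0,0,0]])

```text
t: 30.58
position: [0.4141, -0.1965, 0.2061]
ee_rot: [1.573, 1.566, -0.706]
wrist_force: [-0.3, 0.3, -1.6]
finger_gap: 0.231
```

```bash
python3 - <<'E'
from mv import *
go(*case(-78,0),205,-40.4)
E
```

```text
t 30.57 pos [ 414.1 -196.5  206.1] jaw -40.6 j6 0.0 F [-0.3  0.3 -1.6] gap 20.3
 shift cm [ 1.000e-02 -2.224e+01 -3.067e+01] turn [-0.2 -0.  -0.3]
```

Request:
servo_tool(rows=[[0,-3.5,-5,0,0,0],[0,-7.5,-10,0,0,0],[0,-11,-15,0,0,0],[0,-14.5,-20,0,0,0],[0,-18,-25,0,0,0],[0,-21,-29,0,0,0],[0,-22.2,-30.7,0,0,0],[0,-22.2,-30.7,0,0,0]])

```text
t: 31.58
position: [0.4427, 0.1829, 0.2021]
ee_rot: [-0.713, 1.567, -2.989]
wrist_force: [-0.3, -1.2, -1.4]
finger_gap: 0.233
```

```bash
python3 - <<'E'
from mv import *
incase();go(*case(-78,0),205,-40.4)
s=env.read_state()['position']
q,e=snap('side','p_s.png');p,d=snap('top','p_t.png');np.save('p_s.npy',e);np.save('p_t.npy',d)
u,v=[int(x) for x in proj('side',s-[0,0,.04])];b=cv2.resize(q[v-40:v+40,u-40:u+40],None,fx=5,fy=5)
u,v=[int(x) for x in proj('top',s-[0,0,.04])];a=cv2.resize(p[v-40:v+40,u-40:u+40],None,fx=5,fy=5)
cv2.imwrite('pics/g7.png',np.hstack([a,b])[:,:,::-1]); print(u,v,proj('side',s-[0,0,.04]))
E
```

```text
in case [-77.8   2.5] tip z 188.1 F case [-1.1 -0.5] -1.4
t 31.57 pos [442.7 182.9 202.1] jaw -40.4 j6 0.85 F [-0.3 -1.2 -1.4] gap 20.5
 shift cm [-0.29  0.25  0.02] turn [0.  0.2 0.1]
163 214 (np.float64(372.40641689262407), np.float64(248.44801157218427))
```

View pics/g7.png

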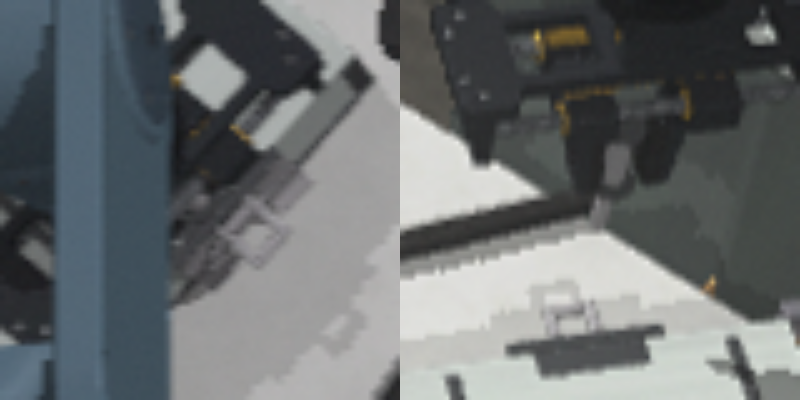

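The pin is held, but its shank looks tilted in the side view. I'll measure it from the depth cloud.

```bash
python3 - <<'E'
from mv import *
y=np.radians(YAW);Rm=np.array([[np.cos(y),-np.sin(y)],[np.sin(y),np.cos(y)]])
for n in('side','top'):
    d=np.load(f'p_{n[0]}.npy'); P=pts(n,d)*1000; q=(P[...,:2]-C)@Rm
    for z0 in range(128,200,8):
        m=(P[...,2]>z0)&(P[...,2]<z0+8)&(abs(q[...,0]+78)<45)&(abs(q[...,1])<32)
        if m.sum(): print(n,z0+4,m.sum(),np.round(np.median(q[m],0),1),np.round(np.ptp(q[m],0),1))
a=proj('side',np.array([.4427,.1829,.2]));b=proj('side',np.array([.4427,.1829,.14])); print('vertical dir',a,b)
E
```

```text
side 140 1 [-79.4  -0.8] [0. 0.]
side 148 5 [-74.6  -0.3] [3.1 4.5]
side 156 7 [-75.5   1.3] [4.4 7.5]
side 164 10 [-74.1   0.2] [6.  7.5]
side 180 10 [-67.5   6.6] [12.  18.3]
side 188 37 [-69.7   4. ] [23.7 45.9]
side 196 43 [-69.    6.7] [19.1 46.6]
top 148 1 [-83.7   1.6] [0. 0.]
top 180 6 [-83.9  11.9] [10.2 18.7]
top 188 30 [-87.2   4.1] [11.6 31. ]
top 196 7 [-86.6   2.5] [ 4.9 31.1]
vertical dir (np.float64(374.2752392904639), np.float64(238.99669854384106)) (np.float64(371.3769496854666), np.float64(253.76638161707774))
```

Allowing for the camera-facing surface, the shank is within about 2 mm of the tool axis and hasn't slipped. I'll descend to just above the eye and check it.

Request:
servo_tool(rows=[[2,0.25,0,0,0,0],[4,0.25,0,0,0,0],[6,0.25,0,0,0,0],[7.3,0.25,0,0,0,0],[7.6,0.25,0,0,0,0],[7.6,0.25,0,0,0,0],[7.6,0.25,0,0,0,0]])

```text
t: 32.55
position: [0.4465, 0.1802, 0.1289]
ee_rot: [2.406, 1.569, 0.127]
wrist_force: [1.0, 0.2, -1.3]
finger_gap: 0.231
```

```bash
python3 - <<'E'
from mv import *
incase();go(*case(-78,0),80,-40.4)
s=env.read_state()['position']
q,e=snap('side');p,d=snap('top')
u,v=[int(x) for x in proj('side',s-[0,0,.055])];b=cv2.resize(q[v-25:v+25,u-30:u+30],None,fx=7,fy=7,interpolation=cv2.INTER_CUBIC)
cv2.imwrite('pics/g8.png',b[:,:,::-1])
E
```

```text
in case [-77.4  -2.1] tip z 114.9 F case [ 0.8 -0.6] -1.3
t 32.55 pos [446.5 180.2 128.9] jaw -40.6 j6 0.84 F [ 1.   0.2 -1.3] gap 20.3
 shift cm [ 4.89 -0.21  0.07] turn [-0.2 -0.1 -0.1]
```

View pics/g8.png

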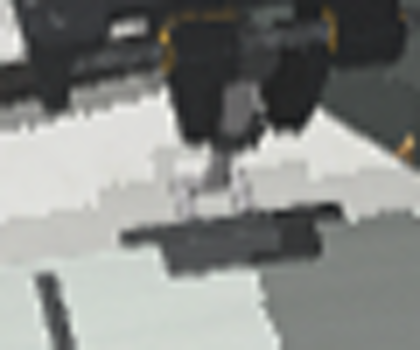

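In the side view the shank is above the eye: the staple bars are at about x=182 and 242 and the shank tip at about 217. I'll average a few pose readings.

```bash
python3 - <<'E'
from mv import *
y=np.radians(YAW);Rm=np.array([[np.cos(y),-np.sin(y)],[np.sin(y),np.cos(y)]])
A=[]
for i in range(8):
    p=env.read_state()['position']*1000; A.append([*((p[:2]-C)@Rm),p[2]]); n=('side','top')[i%2]; q,d=snap(n)
    if i<2:
        P=pts(n,d)*1000;r=(P[...,:2]-C)@Rm
        for nm,lo,hi in(('shank',76,100),('staple',52,63)):
            m=(P[...,2]>lo)&(P[...,2]<hi)&(r[...,0]<-66)&(r[...,0]>-100)&(abs(r[...,1])<20)
            if m.sum()>2: print(n,nm,m.sum(),np.round(np.percentile(r[m],[3,50,97],axis=0),1).tolist())
print(np.round(A,1),np.round(np.mean(A,0),1))
E
```

```text
side shank 16 [[-78.0, -7.5], [-73.0, -5.1], [-69.9, -0.9]]
side staple 37 [[-93.1, -15.3], [-83.8, -4.8], [-71.3, 12.1]]
top staple 43 [[-93.5, -12.0], [-87.6, -0.0], [-72.8, 14.1]]
[[-77.4  -1.9 128.8]
 [-77.4  -1.9 128.7]
 [-77.5  -1.8 128.6]
 [-77.5  -1.7 128.5]
 [-77.6  -1.7 128.4]
 [-77.6  -1.7 128.3]
 [-77.7  -1.7 128.3]
 [-77.7  -1.6 128.2]] [-77.6  -1.7 128.5]
```

In the same camera, the pin is about 1.8 mm off the eye centre in -y. I'll correct that and lower slowly.

Request:
servo_tool(rows=[[0,-0.17,0.05,0,0,0],[0.6,-0.17,0.05,0,0,0],[1.2,-0.17,0.05,0,0,0],[1.8,-0.17,0.05,0,0,0],[2.3,-0.17,0.05,0,0,0],[2.3,-0.17,0.05,0,0,0]])

```text
t: 33.8
position: [0.444, 0.1809, 0.1045]
ee_rot: [-0.686, 1.57, -2.965]
wrist_force: [-0.6, -0.3, -0.6]
finger_gap: 0.237
```

```bash
python3 - <<'E'
from mv import *
incase();print(env.read_state()['moment'],env.read_state()['finger_gap']*88)
E
```

```text
in case [-78.5   0.3] tip z 90.5 F case [-0.6  0.2] -0.6
[-0.03996611  0.10788897  0.00285867] 20.874571393714405
```

The tip is 14 mm into the eye with no contact force. I'll continue down to seat the collar.

Request:
servo_tool(rows=[[0.6,0,0,0,0,0],[1.2,0,0,0,0,0],[1.7,0,0,0,0,0],[2.1,0,0,0,0,0],[2.3,0,0,0,0,0],[2.3,0,0,0,0,0],[2.3,0,0,0,0,0]])

```text
t: 34.67
position: [0.4445, 0.181, 0.0823]
ee_rot: [2.311, 1.571, 0.032]
wrist_force: [0.6, 0.0, -0.3]
finger_gap: 0.234
```

```bash
python3 - <<'E'
from mv import *
incase();print(env.read_state()['position'],env.read_state()['moment'],env.read_state()['finger_gap']*88)
E
```

```text
in case [-78.1  -0. ] tip z 68.3 F case [ 0.4 -0.4] -0.3
[0.44449491 0.18097067 0.08230214] [-0.07652089  0.14509999  0.00892635] 20.619962442903823
```

Request:
servo_tool(rows=[[0.15,0,0,0,0,0],[0.15,0,0,0,0,0],[0.15,0,0,0,0,0]])

```text
t: 35.05
position: [0.4444, 0.1809, 0.0807]
ee_rot: [2.735, 1.571, 0.456]
wrist_force: [-0.2, -0.3, -1.8]
finger_gap: 0.234
```

Request:
servo_tool(rows=[[0,0,0,0,0,0],[0,0,0,0,0,0],[0,0,0,0,0,0],[0,0,0,0,0,0],[-2,0,0,0,0,0],[-5,0,0,0,0,0],[-10,0,0,0,0,0],[-14,0,0,0,0,0]], gripper=60)

```text
t: 36.05
position: [0.4445, 0.181, 0.2225]
ee_rot: [2.44, 1.57, 0.162]
wrist_force: [0.2, -0.5, -0.0]
finger_gap: 0.603
```

```bash
python3 - <<'E'
from mv import *
incase()
y=np.radians(YAW);Rm=np.array([[np.cos(y),-np.sin(y)],[np.sin(y),np.cos(y)]])
for n in('side','top'):
    q,d=snap(n);P=pts(n,d)*1000;r=(P[...,:2]-C)@Rm
    m=(P[...,2]>75)&(P[...,2]<135)&(np.hypot(r[...,0]+78,r[...,1])<24)
    if m.sum()>3: print(n,m.sum(),np.round(np.percentile(P[m][:,2],[5,50,95]),1),np.round(np.median(r[m&(P[...,2]>98)],0),1))
    if n=='side': u,v=[int(x) for x in proj('side',[.445,.181,.08])];cv2.imwrite('pics/g9.png',cv2.resize(q[v-40:v+40,u-45:u+65],None,fx=5,fy=5)[:,:,::-1])
    else: w=P; 
m=(r[...,0]<-62)&(r[...,0]>-95)&(r[...,1]>105)&(r[...,1]<145)&(w[...,2]>44)&(w[...,2]<62)
print('tab top',m.sum(),[np.round(np.percentile(a[m],[3,50,97]),1) for a in(r[...,0],r[...,1],w[...,2])] if m.sum() else '')
E
```

```text
in case [-78.1  -0. ] tip z 208.5 F case [-0.2 -0.5] -0.0
side 83 [ 76.6 103.4 108.1] [-76.1   0.2]
top 79 [ 76.8 107.1 111.8] [-79.8   1.6]
tab top 0
```

View pics/g9.png

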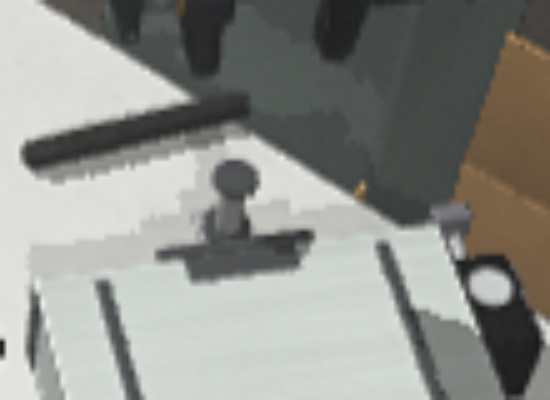

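The pin is seated: its cap top averages about 106 mm, as expected. The hasp is down and the tab is free at the recorder's front. Now for the tab.

Request:
servo_tool(rows=[[0,-5,-0.4,0,0,0],[0,-10,-0.4,0,0,0],[1,-12.5,-0.4,0,0,0],[4,-12.5,-0.4,0,0,0],[8,-12.5,-0.4,0,0,0],[11,-12.5,-0.4,0,0,0],[11.5,-12.5,-0.4,0,0,0],[11.5,-12.5,-0.4,0,0,0]], gripper=50)

```text
t: 37.15
position: [0.352, 0.2653, 0.1057]
ee_rot: [-0.497, 1.57, -2.776]
wrist_force: [-0.4, 0.2, 0.0]
finger_gap: 0.499
```

```bash
python3 - <<'E'
from mv import *
incase();go(*case(-74,125),36,-40.4)
y=np.radians(YAW);Rm=np.array([[np.cos(y),-np.sin(y)],[np.sin(y),np.cos(y)]])
q,d=snap('side');P=pts('side',d)*1000;r=(P[...,:2]-C)@Rm
m=(r[...,0]<-60)&(r[...,0]>-95)&(r[...,1]>100)&(r[...,1]<150)&(P[...,2]>44)&(P[...,2]<62)
print('tab',m.sum(),[np.round(np.percentile(a[m],[3,50,97]),1) for a in(r[...,0],r[...,1],P[...,2])] if m.sum() else '')
E
```

```text
in case [-73.9 125. ] tip z 91.7 F case [-0.1  0.4] 0.0
t 37.15 pos [352.  265.3 105.7] jaw -40.6 j6 1.08 F [-0.4  0.2  0. ] gap 43.9
 shift cm [6.97 0.   0.01] turn [-0.2  0.   0. ]
tab 39 [array([-79.2, -71.4, -63. ]), array([113.8, 123.2, 133. ]), array([45. , 50.1, 55. ])]
```

Request:
servo_tool(rows=[[2,0,0,0,0,0],[4,0,0,0,0,0],[6,0,0,0,0,0],[7,0,0,0,0,0],[7,0,0,0,0,0]])

```text
t: 37.83
position: [0.3523, 0.2654, 0.036]
ee_rot: [2.588, 1.571, 0.309]
wrist_force: [-0.2, -0.6, -0.2]
finger_gap: 0.502
```

Request:
servo_tool(rows=[[0,0,0,0,0,0],[0,0,0,0,0,0],[0,0,0,0,0,0],[0,0,0,0,0,0],[0,0,0,0,0,0]], gripper=0, grip_force=50)

```text
t: 38.45
position: [0.3543, 0.2641, 0.0365]
ee_rot: [1.848, 1.566, -0.43]
wrist_force: [6.9, -10.8, -1.7]
finger_gap: 0.246
```

```bash
python3 - <<'E'
from mv import *
incase();go(*case(-99,125),36,-40.4)
E
```

```text
in case [-73.3 122.5] tip z 22.5 F case [ -3.7 -12.3] -1.7
t 38.45 pos [354.3 264.1  36.5] jaw -40.5 j6 1.08 F [  6.9 -10.8  -1.7] gap 21.6
 shift cm [ 0.04 -0.24  2.57] turn [-0.1 -0.1 -0.3]
```

Request:
servo_tool(rows=[[0,0.25,0,0,0,0],[0,0.25,0.4,0,0,0],[0,0.25,0.8,0,0,0],[0,0.25,1.2,0,0,0],[0,0.25,1.6,0,0,0],[0,0.25,2.0,0,0,0],[0,0.25,2.3,0,0,0],[0,0.25,2.3,0,0,0]])

```text
t: 39.45
position: [0.3398, 0.2466, 0.0363]
ee_rot: [2.754, 1.568, 0.475]
wrist_force: [2.8, 4.3, 4.4]
finger_gap: 0.245
```

```bash
python3 - <<'E'
from mv import *
incase()
E
```

```text
in case [-96.  122.2] tip z 22.3 F case [5.1 0.7] 4.4
```

Request:
servo_tool(rows=[[0,0,0.15,0,0,0],[0,0,0.3,0,0,0],[0,0,0.4,0,0,0],[0,0,0.4,0,0,0]])

```text
t: 39.95
position: [0.3383, 0.2446, 0.0365]
ee_rot: [2.91, 1.565, 0.63]
wrist_force: [6.8, 10.9, -0.6]
finger_gap: 0.241
```

```bash
python3 - <<'E'
from mv import *
incase()
E
```

```text
in case [-98.5 122.1] tip z 22.5 F case [12.7  1.9] -0.6
```

The force jumped to 12.7 N against a 6 N spring, so the tab is at its stop. I'll hold about a second, then release.

Request:
servo_tool(rows=[[0,0,0,0,0,0],[0,0,0,0,0,0],[0,0,0,0,0,0],[0,0,0,0,0,0],[0,0,0,0,0,0],[0,0,0,0,0,0],[0,0,0,0,0,0]])

```text
t: 40.83
position: [0.3383, 0.2446, 0.0365]
ee_rot: [2.905, 1.565, 0.625]
wrist_force: [6.8, 11.8, -0.2]
finger_gap: 0.243
```

Request:
servo_tool(rows=[[0,0,0,0,0,0],[0,0,0,0,0,0],[0,0,0,0,0,0],[0,0,0,0,0,0],[-2,0,0,0,0,0],[-6,0,0,0,0,0],[-12,0,0,0,0,0],[-17,0,0,0,0,0]], gripper=70)

```text
t: 41.82
position: [0.3362, 0.243, 0.2076]
ee_rot: [2.46, 1.57, 0.181]
wrist_force: [0.0, 0.4, 1.2]
finger_gap: 0.7
```

Request:
servo_tool(rows=[[0,-4,6,0,0,0],[0,-8,12,0,0,0],[0,-12,12,0,0,0],[0,-12,12,0,0,0]])

```text
t: 42.32
position: [0.1646, 0.2306, 0.2054]
ee_rot: [-3.102, 1.57, 0.907]
wrist_force: [0.9, 0.7, 0.1]
finger_gap: 0.699
```

```bash
python3 - <<'E'
from mv import *
incase()
y=np.radians(YAW);Rm=np.array([[np.cos(y),-np.sin(y)],[np.sin(y),np.cos(y)]])
im=[]
for n in('side','top'):
    q,d=snap(n,f'f_{n}.png');P=pts(n,d)*1000;r=(P[...,:2]-C)@Rm;Z=P[...,2]
    m=(r[...,0]<-60)&(r[...,0]>-115)&(r[...,1]>100)&(r[...,1]<150)&(Z>44)&(Z<62)
    if m.sum(): print(n,'tab',m.sum(),[np.round(np.percentile(a[m],[3,50,97]),1) for a in(r[...,0],r[...,1],Z)])
    m=(Z>98)&(Z<120)&(np.hypot(r[...,0]+78,r[...,1])<24); print('cap',m.sum(),np.round([*np.median(r[m],0),np.median(Z[m])],1))
    m=(abs(r[...,0])<40)&(abs(r[...,1])<60)&(abs(Z-70)<15); print('lid',np.median(Z[m&(r[...,0]<-10)]),np.median(Z[m&(r[...,0]>10)]))
    im.append(cv2.resize(q,None,fx=.7,fy=.7) if 0 else q[(120 if n=='side' else 90):(360 if n=='side' else 330),60:460])
cv2.imwrite('pics/fin.png',np.hstack(im)[:,:,::-1])
E
```

```text
in case [-221.8  245.3] tip z 191.4 F case [ 1.1 -0.2] 0.1
side tab 37 [array([-77.9, -72.1, -65.7]), array([112.7, 123.8, 133. ]), array([44.9, 50.7, 55.6])]
cap 59 [-76.2  -0.4 105.2]
lid 69.44317781525456 69.60185044274847
top tab 47 [array([-81.9, -76.1, -64.3]), array([116. , 124.7, 135.4]), array([44.6, 54.4, 60.2])]
cap 63 [-80.4   1.9 107.6]
lid 71.58032516278855 71.64119408073611
```

View pics/fin.png

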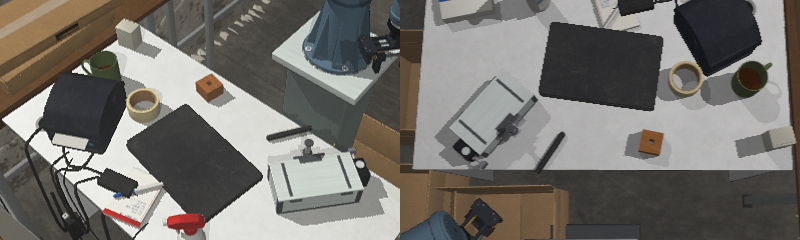

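The last picture shows the lid shut, the hasp down, the pin seated and the tab home. The desk is clear of bearings and couplings, and the marker, mug and carton are where they stood. I'm handing in.

```bash
python3 -c "
from cell import env
print(env.sign_off(), env.read_state()['t'])"
```

```text
the job is handed in; nothing more can be done
the job is handed in; nothing more can be done
```

The job is done and handed in; the last clock reading, just before that, was about 42 s of the 210 s allowed. I packed the two couplings and the one bearing that were on the desk, then did the lid, hasp, pin and tab in the order you asked.

What the last checks showed:
- **Items:** the desk is clear of bearings and couplings. I did not see a second bearing. The last picture before the lid went down showed both couplings upright and the bearing flat in the case.
- **Lid:** shut. The camera reads it level at about 70 mm, and the finger stopped on it at 70.1 mm with about 30 N.
- **Hasp:** fully down. The pushing force rose to about 8 N where the stop was expected, and no hasp points stood out from the front afterwards.
- **Pin:** through the staple's eye. Its cap top averages about 106 mm over the two views, the height expected with the collar resting on the staple.
- **Tab:** pulled 25 mm, where the force jumped to about 12.7 N against a 6 N spring. I held it there for about 1.2 s and let go. It now reads 74 mm ahead of the case centre, which is home.
- **Bystanders:** the marker, mug and carton look unmoved in the last pictures.

Two things were slightly off. The two cameras disagreed by 2–4 mm in places, so I used averages and force readings. The tab grasp was also about 2.5 mm off centre, with about 12 N sideways, and I corrected that before pulling.

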